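Book in the buried parcel at the entrance-hall scanner

ROBOT

A 6-joint arm with a two-finger parallel gripper is mounted at the origin on the work surface. World frame = base frame: x ahead of the robot, y to its left, z up, the work surface at z = 0. Lengths are in m, angles in rad, forces in N, time in s.
With the tool pointing down it reaches from about 0.375 to 0.9 m from the base axis. Payload 3.1 kg.
Tool frame: the origin (TCP) lies midway between the tips of the shut fingers; the grasp point (between the pads) lies 19 mm behind it (arm.tcp_to_grasp is the distance from the TCP to the grasp point, in m); z points along the fingers, y is the line along which they close (so a half turn about z gives the same grasp; the last joint's range is limited). The gripper opens to 87 mm and grips with 3 to 60 N. Pads are 19 mm wide; open, the fingers measure 117 mm over their backs; the gripper's body (75 mm by 190 mm) begins 51 mm behind the grasp point.
Start: joints at [-1.339, 0.527, 1.433, -0, 1.181, -0.178], TCP at [0.249, -0.573, 0.223] pointing down, gripper open.
Joint ranges: [-3.08, 3.08], [-0.75, 2.2], [0.22, 2.44], [-1.43, 4.57], [0, 2.65], [-2.85, 2.85]. Speed limits (rad/s): [2.79, 2.79, 3.14, 3.14, 3.14, 3.14].

INTERFACE

Orientations are given as a unit quaternion [w, x, y, z].
In Python, from cell import arm gives the robot as it stands.
- The arm moves only by the tool move_arm, never from a script. Its argument "plan" is a list of rows, each an object with "linear": the shift along the tool's x, y, z in cm, a list of three; "yaw": the turn about the tool's z in degrees. A call has 1 to 5 rows; each row is the pose to reach, as a shift and turn from the pose commanded when the call began, along the tool's axes at that moment; what a row does not reach only later rows make up. A row lasts 1/12 s, in which the tool goes at most 41.7 mm and 7.16 degrees, less where a joint would pass 70% of its speed; a pose out of reach is approached as far as the arm can. A call with a gripper value outside its range is refused whole. "fingers" is the closure, from 0 (fully open) to 1 (shut), set as the call begins (left out, the last holds). The fingers move at their own pace and stop on an object; "force" is the grip in N (left out, the last holds). Time passes only in rows, so rows that repeat a pose let the fingers close. It gives the time, the measured TCP pose, the force, the opening and the grip force at its end, in the units of the state.
- arm.state(): the state, without advancing time (a new reading comes with each control period).
- arm.grab_frame(name): name is "scene" or "top" or "wrist"; returns the picture (384x512x3 uint8, red, green, blue); there is no depth.
- arm.camera_model(name): a dict with "mtx" (3x3 intrinsics, pixels), "dist" ([k1, k2, p1, p2, k3] as OpenCV has them; the pictures are not rectified), "extrinsics" (4x4, takes a point from camera to world coordinates); the wrist camera has in their place "tool_from_camera" (4x4, takes a point from camera to tool coordinates, whose origin is the TCP and whose axes are the flange's). Camera axes: x right, y down, z forward; pixel columns grow to the right and rows downward; lengths in m; the calibration is good to about 2 mm. A picture is of the moment at which its call begins: read the wrist's pose just before it. camera_model takes no time and is no camera call.
- arm.job_done(): hands the job in; it is judged then, once.
The state is a dict: "clock": time; "joints": joint angles; "dq": joint speeds; "joint_efforts": joint torques, N m; "ee_pos": TCP position; "tcp_rot": TCP orientation; "contact_force": force on the tool from outside, world axes, zero at the start; "ft_torque": the same for the moment, N m; "width": opening from 0.0 (shut) to 1.0 (fully open); "grasp_force": force on a finger pad.
Only numpy, scipy, OpenCV 4.12 (cv2) and the standard library are available. Lean on these libraries where they do the work, as an engineer would, in place of code of your own. Each camera call takes 0.05 s, during which the arm holds its last target. There are 200 camera calls.

TASK

The blue parcel has yet to be booked in, but it lies under a brown carton that is already done: first set that brown carton down gently and squarely on top of the pile of two brown cartons, edges flush, leaving the pile square and where it stands. Then pick up the blue parcel and hold it in the air in front of the scanner, right way up, its end label facing the scan window squarely, centred on it, label about 9 cm from the glass. Finish while still holding it there steadily, with nothing but the gripper carrying it; do not drop anything, do not touch the scanner, and leave the vase, the wire ornament and the key dish alone.

Things in the scene. Friction and masses are not known exactly. Their poses are not given: they have to be found in the camera images.
- parcel: the blue rigid carton, 120 (x) by 56 (y) by 30 (z) mm, 0.1 to 0.2 kg, at first flat on the counter with top_carton lying on it; origin at the centre of its underside, x along its length towards the end that carries the white bar-code label, z up through its top. Grip it across its 56 mm width
- label (a point): centre of the white bar-code label on the blue parcel's +x end face (60 mm along x and 15 mm up from the parcel's origin); the label also wraps 26 mm over the top edge at that end. Axes as the parcel's: x points out of the label, z up
- top_carton: brown cardboard carton with a green dot, the same size (120 by 56 by 30 mm) and about the same weight, lying askew on the blue parcel (its underside 30 mm above the counter); origin at the centre of its underside, x along its length, z up
- pile_upper: upper one of the two brown cartons of the pile, the same size, squarely on pile_lower (its underside 30 mm and its top 60 mm above the counter); origin at the centre of its underside, x along its length, z up
- pile_lower: lower one of the two brown cartons of the pile, the same size, on the counter; origin at the centre of its underside, x along its length, z up
- scanner: hands-free bar-code scanner, fixed to the counter: black round foot 120 mm across, stem, fork 110 mm wide, and a black head 56 mm deep, 84 wide, 88 high on a level hinge 140 mm up; 190 mm high in all. Origin under the foot's centre; its front faces its -x, roughly to the robot. The head is tilted back 0 to 0.4 rad (window looks level or upward); the stiff hinge stays as it is
- scan_window (a point): centre of the dark red scan window (60 wide by 56 mm high) on the front face of the scanner's head. Axes of the tilted head: x points into the head, square to the glass, so the window looks along -x; y is level, z points up along the glass. A label that faces the window squarely and right way up has its axes parallel to these
- vase: dark glass bottle vase with eucalyptus, 72 mm in diameter, 182 mm high (leaves to about 250 mm), loose; origin at the centre of its underside; leave alone
- ornament: black wire polyhedron, about 125 mm across and 105 mm high, loose; origin under its centre; leave alone
- key_dish: white shallow round dish with keys, 110 mm in diameter, 24 mm high, loose; origin at the centre of its underside; leave alone
Not all that is in view belongs to the job. Leave any purple or turquoise look-alike of the scanner alone.

How it is judged:
On the way:
1. the brown carton from the heap lies squarely on the pile, let go and at rest (horizontal distance between top_carton and pile_upper below 0.008 m and angle between the x axis of top_carton and the x axis of pile_upper, either way round below 0.1 rad and z of top_carton in the frame of pile_upper between 0.026 and 0.034 m and contact force between top_carton and the fingers below 0.1 N and linear speed of top_carton below 0.02 m/s), for 0.2 s.
At the end, for the whole second after the job is handed in: Pile of three brown cartons square to 8 mm and 0.1 rad, within 25 mm of its place. Blue parcel at rest in the fingers alone, underside over 70 mm up, right way up; label 60-120 mm before the window, within 18 mm of its centre line, parcel's length and upright within 0.16 rad of the window's axes (horizontal distance between top_carton and pile_upper below 0.008 m and angle between the x axis of top_carton and the x axis of pile_upper, either way round below 0.1 rad and z of top_carton in the frame of pile_upper between 0.026 and 0.034 m and horizontal distance between pile_upper and pile_lower below 0.008 m and angle between the x axis of pile_upper and the x axis of pile_lower, either way round below 0.1 rad and height (world z) of pile_lower below 0.004 m and distance of pile_lower from where it was at the start of the episode below 0.025 m and linear speed of each of top_carton, parcel below 0.02 m/s and x of label in the frame of scan_window between -0.12 and -0.06 m and y of label in the frame of scan_window between -0.018 and 0.018 m and z of label in the frame of scan_window between -0.018 and 0.018 m and x of parcel in the frame of scan_window below -0.1 m and angle between the x axis of parcel and the x axis of scan_window, either way round below 0.16 rad and angle between the z axis of parcel and the z axis of scan_window, either way round below 0.16 rad and angle between parcel's own z axis and vertical below 0.8 rad and height (world z) of parcel above 0.07 m and contact force between parcel and the fingers above 1 N and contact force between parcel and scanner below 0.2 N and angular speed of parcel below 0.15 rad/s); the arm keeps its last pose, push and grip.
It fails at once if the scanner is touched or knocked (more than 2 N) (contact force between scanner and anything else above 2 N).
It fails at once if the vase is shifted by more than 20 mm or tipped (distance of vase from where it was at the start of the episode above 0.02 m or angle between vase's own z axis and vertical above 0.3 rad).
It fails at once if the wire ornament or the key dish is shifted by more than 20 mm (distance of any of ornament, key_dish from where it was at the start of the episode above 0.02 m).
It fails at once if the brown carton is dropped or flung (out of the fingers and faster than 0.5 m/s) (contact force between top_carton and the fingers below 0.1 N and linear speed of top_carton above 0.5 m/s).
It fails at once if the blue parcel is dropped or flung (out of the fingers and faster than 0.5 m/s) (contact force between parcel and the fingers below 0.1 N and linear speed of parcel above 0.5 m/s).
It also fails if it takes over 54 s, if anything falls off the work surface, if the arm or the gripper's body presses on something with over 40 N, if the wrist force passes 120 N, or if a joint passes its speed limit or range.

## Working session

There is one attempt and no reset: what is moved stays moved. The work goes in short steps, Python scripts to look and compute and a tool call to move; the robot and the scene stay as the last step left them, time stands still between calls to the robot, and variables do not carry over. Pictures are saved under pics/ and viewed, at most 10 in all, crops included, and the job is handed in when it is done.

Besides the shell and the picture viewer there is one more tool, called after ">>>" by a JSON object that holds its "method" and its "body", one argument or row to a line. move_arm: Moves the arm, as the interface text tells. Its arguments: {"type":"object","properties":{"plan":{"type":"array"},"fingers":{"type":"number"},"force":{"type":"number"}},"required":["plan"]}

```bash
ls; mkdir -p pics; python3 - <<'E'
from cell import arm
import cv2,numpy as np
np.set_printoptions(precision=4,suppress=True)
for n in("scene","top"):
    cv2.imwrite(f"pics/{n}0.png",arm.grab_frame(n)[:,:,::-1]); print(n,arm.camera_model(n))
print(arm.camera_model("wrist")); print(arm.state())
E
```

```text
pics
scene {'mtx': array([[359.6411,   0.    , 257.7631],
       [  0.    , 359.6411, 186.1986],
       [  0.    ,   0.    ,   1.    ]]), 'dist': array([-0.0603,  0.    ,  0.    ,  0.    ,  0.    ]), 'extrinsics': array([[ 0.0837,  0.8341, -0.5453,  1.1153],
       [ 0.9965, -0.0711,  0.0442, -0.0213],
       [-0.0019, -0.547 , -0.8371,  0.944 ],
       [ 0.    ,  0.    ,  0.    ,  1.    ]])}
top {'mtx': array([[439.6834,   0.    , 251.3008],
       [  0.    , 439.6834, 186.1768],
       [  0.    ,   0.    ,   1.    ]]), 'dist': array([-0.0532,  0.    ,  0.    ,  0.    ,  0.    ]), 'extrinsics': array([[ 0.0218, -0.9828,  0.1836,  0.3369],
       [-0.9998, -0.0211,  0.0056,  0.0227],
       [-0.0016, -0.1836, -0.983 ,  1.4958],
       [ 0.    ,  0.    ,  0.    ,  1.    ]])}
{'mtx': array([[305.9448,   0.    , 253.591 ],
       [  0.    , 305.9448, 190.3518],
       [  0.    ,   0.    ,   1.    ]]), 'dist': array([-0.0707,  0.    ,  0.    ,  0.    ,  0.    ]), 'tool_from_camera': array([[ 0.0001, -0.9649, -0.2624,  0.0726],
       [ 1.    ,  0.    ,  0.0003, -0.0002],
       [-0.0003, -0.2624,  0.9649, -0.1613],
       [ 0.    ,  0.    ,  0.    ,  1.    ]])}
{'clock': 0.1, 'joints': array([-1.3395,  0.5284,  1.4338,  0.    ,  1.1814, -0.1785]), 'dq': array([ 0.0003, -0.0023, -0.0021,  0.0015, -0.0004,  0.0002]), 'joint_efforts': array([ -0.0002, -44.0985, -17.7151,   0.0635,   0.0534,  -0.    ]), 'ee_pos': array([ 0.2489, -0.5726,  0.2216]), 'tcp_rot': array([-0.001 ,  0.9791,  0.2035, -0.    ]), 'contact_force': array([-0.317 ,  0.2469, -0.7109]), 'ft_torque': array([-0.0205, -0.0261, -0.0212]), 'grasp_force': 0.0, 'width': 0.999863055833982}
```

View pics/scene0.png

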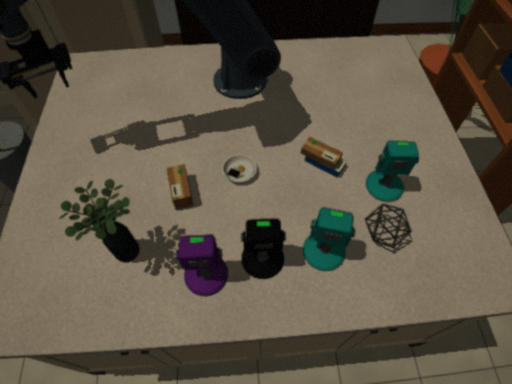

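View pics/top0.png

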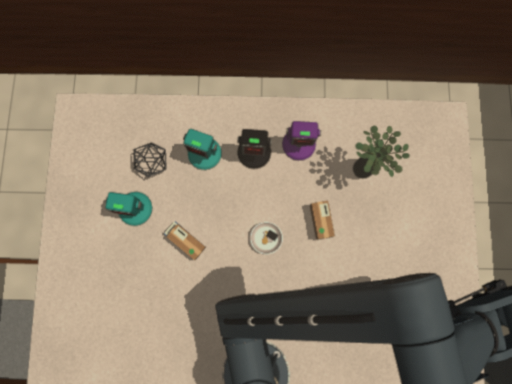

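The scene shows the askew brown carton over blue at scene (322,153) / top (185,241). The two-carton pile is at scene (180,187) / top (321,220).

Scanner candidates:
- black: scene (263,245) / top (254,148), chosen
- purple: scene (203,262)
- turquoise: scene (328,238) and (395,168)

Next, one close crop to check the choice.

```bash
python3 - <<'E'
import cv2,numpy as np
s=cv2.imread("pics/scene0.png");t=cv2.imread("pics/top0.png")
def c(im,x,y,w,h,k): 
    return cv2.resize(im[y:y+h,x:x+w],(w*k,h*k),interpolation=cv2.INTER_CUBIC)
# all tiles 50x50 at x5=250 ; 3 columns x 2 rows (scene row, top row)
r1=[c(s,298,128,50,50,5),c(s,155,162,50,50,5),c(s,238,212,50,66,5)[:330]]
a=np.zeros((580,750,3),np.uint8)
a[:250,:250]=r1[0];a[:250,250:500]=r1[1];a[:330,500:]=r1[2]
a[330:580,:250]=c(t,160,216,50,50,5);a[330:580,250:500]=c(t,297,196,50,50,5);a[330:580,500:]=c(t,230,122,50,50,5)
a=np.clip(a*1.6,0,255).astype(np.uint8)
cv2.imwrite("pics/crop0.png",a)
E
```

```text
(no output)
```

View pics/crop0.png

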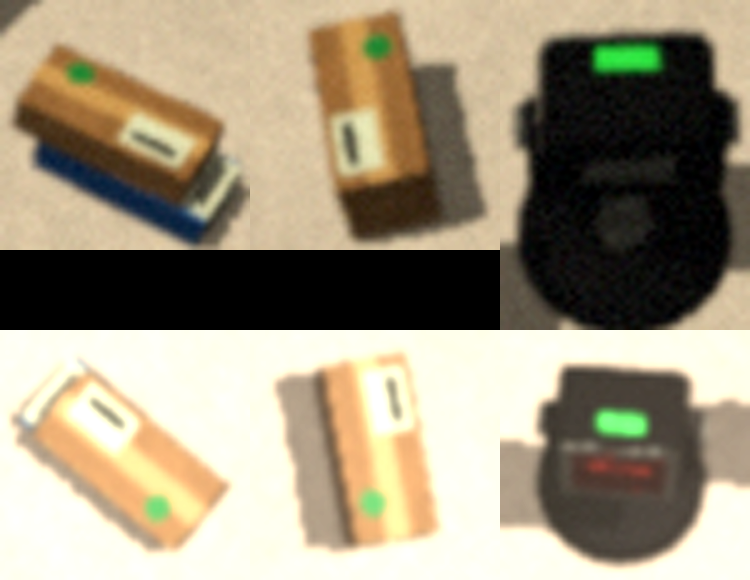

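The crop confirms it. The top-left heap is the brown carton with a green dot over blue, with the blue label end at upper left in the top view. The middle is the plain pile. On the right is the black scanner with its red window at top (254,148). Next I'll compute rough positions.

```bash
cat > h.py <<'E'
from cell import arm
import cv2,numpy as np
from scipy.spatial.transform import Rotation as R
from scipy.optimize import least_squares
np.set_printoptions(precision=4,suppress=True)
def tool(s=None):
    s=s or arm.state(); q=s["tcp_rot"]; T=np.eye(4)
    T[:3,:3]=R.from_quat([q[1],q[2],q[3],q[0]]).as_matrix(); T[:3,3]=s["ee_pos"]; return T
def cam(n,T=None):
    m=arm.camera_model(n)
    return m["mtx"],m["dist"],(m["extrinsics"] if n!="wrist" else T@m["tool_from_camera"])
def plane(c,px,z):
    K,d,E=c; u=cv2.undistortPoints(np.array(px,float).reshape(-1,1,2),K,d)[:,0]
    r=np.c_[u,np.ones(len(u))]@E[:3,:3].T
    return (E[:3,3]+r*((z-E[2,3])/r[:,2])[:,None])[:,:2]
def proj(c,P):
    K,d,E=c; Q=np.linalg.inv(E)
    return cv2.projectPoints(np.array(P,float),cv2.Rodrigues(Q[:3,:3])[0],Q[:3,3],K,d)[0][:,0]
def rect(p):
    p=np.array(p); (c,s,a)=cv2.minAreaRect((p*1000).astype(np.float32)); b=cv2.boxPoints((c,s,a))
    e=[b[1]-b[0],b[2]-b[1]]; e=max(e,key=np.linalg.norm)
    return np.array(c)/1000,np.sort(s),np.degrees(np.arctan2(e[1],e[0]))%180
E
python3 - <<'E'
from h import *
t=cam("top");s=cam("scene")
f=lambda P,x,y,ox,oy:[(x+(u-ox)/5,y+(v-oy)/5) for u,v in P]
p=plane(t,f([(325,367),(408,355),(437,530),(352,545)],297,196,250,330),.06);print("pile",p.mean(0),rect(p))
p=plane(t,f([(97,370),(40,430),(172,548),(228,487)],160,216,0,330),.06);print("topc",p.mean(0),rect(p))
p=plane(s,f([(315,30),(395,12),(425,178),(338,190)],155,162,250,0),.06);print("pile",p.mean(0),rect(p))
p=plane(s,f([(58,45),(15,108),(180,190),(222,125)],298,128,0,0),.06);print("topc",p.mean(0),rect(p))
# foot: circle bottoms
print("foot front top",plane(t,f([(622,560)],230,122,500,330),.01), "foot back scene",plane(s,f([(625,325),(522,230),(728,230)],238,212,500,0),.01))
# LED triangulate
for z in(.17,.18,.19): print("LED",z,plane(t,f([(622,424)],230,122,500,330),z),plane(s,f([(627,58)],238,212,500,0),z))
for z in (.12,.14): print("win",z,plane(t,f([(572,455),(668,462),(663,492),(572,488)],230,122,500,330),z))
print("dish",plane(t,[(265,237)],.02),"vase",plane(t,[(364,168)],.0),"orn",plane(t,[(149,160)],.05))
E
```

```text
pile [ 0.4982 -0.207 ] (array([ 0.4977, -0.2069]), array([ 56.5963, 118.5862]), np.float32(8.846655))
topc [0.4169 0.2366] (array([0.4169, 0.2368]), array([ 53.403 , 117.2868]), np.float32(50.22693))
pile [ 0.5047 -0.2077] (array([ 0.5056, -0.2077]), array([ 49.9137, 123.1316]), np.float32(9.709226))
topc [0.4255 0.2361] (array([0.4251, 0.2359]), array([ 60.8356, 118.7636]), np.float32(51.69188))
foot front top [[0.6786 0.0218]] foot back scene [[ 0.7969  0.0177]
 [ 0.7384 -0.0339]
 [ 0.748   0.079 ]]
LED 0.17 [[0.7291 0.0237]] [[0.7195 0.0241]]
LED 0.18 [[0.7262 0.0237]] [[0.7246 0.0235]]
LED 0.19 [[0.7232 0.0237]] [[0.7297 0.0229]]
win 0.12 [[ 0.7224  0.0557]
 [ 0.719  -0.0066]
 [ 0.6989 -0.0037]
 [ 0.7003  0.0551]]
win 0.14 [[ 0.7168  0.0552]
 [ 0.7135 -0.0061]
 [ 0.6937 -0.0033]
 [ 0.695   0.0547]]
dish [[ 0.4406 -0.0185]] vase [[ 0.6894 -0.3616]] orn [[0.6898 0.3801]]
```

```bash
cat >> h.py <<'E'
def go(x,y,z,phi,n,T=None):
    "print n calls (shift cm in tool axes at call start, yaw deg) from now to tool-down pose; phi=world angle of tool x, deg"
    T=tool() if T is None else T; p=T[:3,3].copy(); f=np.degrees(np.arctan2(T[1,0],T[0,0])); d=(np.array([x,y,z])-p)/n; df=(phi-f)/n
    print("now",p,round(f,2))
    for k in range(n):
        a=np.radians(f+k*df); c,s=np.cos(a),np.sin(a)
        print("  linear",np.round(100*np.array([c*d[0]+s*d[1],s*d[0]-c*d[1],-d[2]]),2),"yaw",round(-df,2))
E
python3 -c "
from h import *
go(.49,-.207,.30,189,5)"
```

```text
now [ 0.2489 -0.5726  0.2216] 23.48
  linear [ 7.34 -4.79 -1.57] yaw -33.1
  linear [ 8.76 -0.   -1.57] yaw -33.1
  linear [ 7.34  4.78 -1.57] yaw -33.1
  linear [ 3.53  8.01 -1.57] yaw -33.1
  linear [-1.42  8.64 -1.57] yaw -33.1
```

>>> {"method": "move_arm", "body": {
  "plan": [
    {"linear": [1.5, -1, -0.3], "yaw": -6.6},
    {"linear": [3, -2, -0.6], "yaw": -13.2},
    {"linear": [4.4, -2.9, -0.9], "yaw": -19.9},
    {"linear": [5.9, -3.8, -1.3], "yaw": -26.5},
    {"linear": [7.3, -4.8, -1.6], "yaw": -33.1}
  ],
  "fingers": 0
}}

```text
clock: 0.52
ee_pos: [0.2972, -0.4992, 0.2383]
tcp_rot: [-0.0, 0.879, 0.476, 0.0]
contact_force: [-0.2, -0.7, 0.3]
width: 0.997
grasp_force: 0.0
```

Sign is right; continue.

>>> {"method": "move_arm", "body": {
  "plan": [
    {"linear": [1.8, 0, -0.3], "yaw": -6.6},
    {"linear": [3.5, 0, -0.6], "yaw": -13.2},
    {"linear": [5.3, 0, -0.9], "yaw": -19.9},
    {"linear": [7, 0, -1.3], "yaw": -26.5},
    {"linear": [8.8, 0, -1.6], "yaw": -33.1}
  ]
}}

```text
clock: 0.93
ee_pos: [0.3456, -0.4257, 0.2544]
tcp_rot: [-0.0, 0.707, 0.707, 0.0]
contact_force: [0.1, 0.0, 0.7]
width: 1.0
grasp_force: 0.0
```

>>> {"method": "move_arm", "body": {
  "plan": [
    {"linear": [1.5, 1, -0.3], "yaw": -6.6},
    {"linear": [3, 2, -0.6], "yaw": -13.2},
    {"linear": [4.4, 2.9, -0.9], "yaw": -19.9},
    {"linear": [5.9, 3.8, -1.3], "yaw": -26.5},
    {"linear": [7.3, 4.8, -1.6], "yaw": -33.1}
  ]
}}

```text
clock: 1.35
ee_pos: [0.3938, -0.3528, 0.2704]
tcp_rot: [-0.001, 0.476, 0.879, 0.0]
contact_force: [-0.5, 0.7, -0.9]
width: 0.994
grasp_force: 0.0
```

>>> {"method": "move_arm", "body": {
  "plan": [
    {"linear": [0.7, 1.6, -0.3], "yaw": -6.6},
    {"linear": [1.4, 3.2, -0.6], "yaw": -13.2},
    {"linear": [2.1, 4.8, -0.9], "yaw": -19.9},
    {"linear": [2.8, 6.4, -1.3], "yaw": -26.5},
    {"linear": [3.5, 8, -1.6], "yaw": -33.1}
  ]
}}

```text
clock: 1.77
ee_pos: [0.4422, -0.2802, 0.2864]
tcp_rot: [-0.0, 0.206, 0.979, 0.0]
contact_force: [0.1, 0.3, 0.3]
width: 1.001
grasp_force: 0.0
```

>>> {"method": "move_arm", "body": {
  "plan": [
    {"linear": [-0.3, 1.7, -0.3], "yaw": -6.6},
    {"linear": [-0.6, 3.4, -0.6], "yaw": -13.2},
    {"linear": [-0.9, 5.2, -0.9], "yaw": -19.9},
    {"linear": [-1.2, 7, -1.3], "yaw": -26.5},
    {"linear": [-1.4, 8.6, -1.6], "yaw": -33.1}
  ]
}}

```text
clock: 2.18
ee_pos: [0.4903, -0.2073, 0.3024]
tcp_rot: [-0.0, -0.081, 0.997, 0.0]
contact_force: [0.2, 0.7, -0.0]
width: 1.001
grasp_force: 0.0
```

```bash
python3 - <<'E'
from h import *
arm.grab_frame("wrist");arm.grab_frame("wrist")
T=tool();im=arm.grab_frame("wrist")[:,:,::-1];cv2.imwrite("pics/w1.png",im);np.save("T1.npy",T);print(T)
go(.43,.236,.30,231,3)
E
```

```text
[[-0.9872 -0.1596  0.0005  0.4908]
 [-0.1596  0.9872  0.0005 -0.2066]
 [-0.0006  0.0005 -1.      0.3027]
 [ 0.      0.      0.      1.    ]]
now [ 0.4901 -0.2076  0.3024] -171.0
  linear [-0.33 14.92  0.08] yaw -134.0
  linear [-10.5  -10.6    0.08] yaw -134.0
  linear [14.92 -0.19  0.08] yaw -134.0
```

View pics/w1.png

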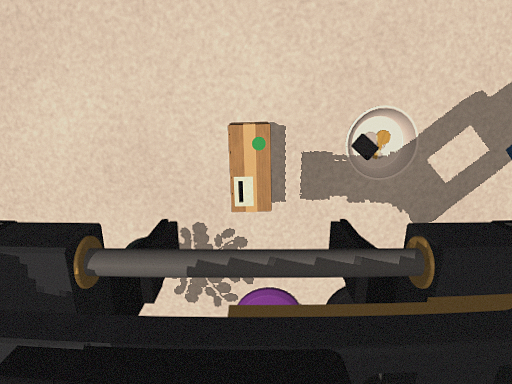

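The wrist view shows the pile at (230–271, 122–211), its dot at (258,144), the dish at (382,142) and purple at (268,300). I'll fit the pile by silhouette, and fix my yaw wrap so I can plan the move to the heap.

```bash
sed -i 's/df=(phi-f)\/n/df=((phi-f+180)%360-180)\/n/' h.py; cat >> h.py <<'E'
from scipy.optimize import minimize
def box(x,y,a,z0,z1):
    c,s=np.cos(a),np.sin(a); return [(x+c*i*.06-s*j*.028,y+s*i*.06+c*j*.028,z) for i in(-1,1) for j in(-1,1) for z in(z0,z1)]
def hullmask(c,P,S=4):
    m=np.zeros((384*S,512*S),np.uint8); h=cv2.convexHull(((proj(c,P)+.5)*S).astype(np.float32))
    cv2.fillConvexPoly(m,np.round(h*16).astype(int),1,shift=4); return m
def brown(im,roi,blue=False):
    x0,y0,x1,y1=roi; b=im.astype(int); g=np.zeros(im.shape[:2],np.uint8)
    k=(b[...,0]-b[...,2]>25) if blue else (b[...,2]-b[...,0]>55)
    g[y0:y1,x0:x1]=k[y0:y1,x0:x1]
    g=cv2.morphologyEx(g,cv2.MORPH_OPEN,np.ones((3,3),np.uint8))
    p=cv2.findNonZero(g); h=cv2.convexHull(p); m=np.zeros((384*4,512*4),np.uint8)
    q=np.concatenate([h[:,0]*4+o for o in([0,0],[4,0],[0,4],[4,4])]).astype(np.int32)
    cv2.fillConvexPoly(m,cv2.convexHull(q),1); return m
def fit(c,m,x,y,deg,z0,z1):
    f=lambda v:float((hullmask(c,box(v[0]/100,v[1]/100,v[2]/10,z0,z1))!=m).sum())
    r=minimize(f,[x*100,y*100,np.radians(deg)*10],method="Nelder-Mead",options=dict(initial_simplex=np.array([x*100,y*100,np.radians(deg)*10])+np.array([[-.7,-.5,-.3],[1,0,0],[0,1,0],[0,0,1]])))
    return r.x[0]/100,r.x[1]/100,np.degrees(r.x[2]/10),r.fun/m.sum()
E
python3 - <<'E'
from h import *
T=np.load("T1.npy");im=cv2.imread("pics/w1.png");m=brown(im,(200,100,290,225));print(cv2.boundingRect(m))
print(fit(cam("wrist",T),m,.50,-.207,9,0,.06))
go(.43,.236,.30,231,3)
E
```

```text
(912, 492, 173, 357)
(np.float64(0.5022942606326477), np.float64(-0.20976973243866012), np.float64(10.356075123685745), np.float64(0.02133032542635398))
now [ 0.4901 -0.2076  0.3024] -171.0
  linear [-0.33 14.92  0.08] yaw -14.0
  linear [-3.93 14.39  0.08] yaw -14.0
  linear [-7.3  13.02  0.08] yaw -14.0
```

```bash
python3 - <<'E'
from h import *
go(.45,.12,.30,270,3)
E
```

```text
now [ 0.4901 -0.2076  0.3024] -171.0
  linear [-0.39 11.    0.08] yaw -27.0
  linear [-5.34  9.62  0.08] yaw -27.0
  linear [-9.12  6.15  0.08] yaw -27.0
```

>>> {"method": "move_arm", "body": {
  "plan": [
    {"linear": [-0.1, 2.2, 0], "yaw": -5.4},
    {"linear": [-0.2, 4.4, 0], "yaw": -10.8},
    {"linear": [-0.2, 6.6, 0], "yaw": -16.2},
    {"linear": [-0.3, 8.8, 0], "yaw": -21.6},
    {"linear": [-0.4, 11, 0], "yaw": -27}
  ]
}}

```text
clock: 2.75
ee_pos: [0.4758, -0.0992, 0.302]
tcp_rot: [-0.001, -0.309, 0.951, 0.0]
contact_force: [0.1, 1.4, -0.5]
width: 1.0
grasp_force: 0.0
```

>>> {"method": "move_arm", "body": {
  "plan": [
    {"linear": [-1, 1.9, 0], "yaw": -5.4},
    {"linear": [-2.1, 3.8, 0], "yaw": -10.8},
    {"linear": [-3.2, 5.8, 0], "yaw": -16.2},
    {"linear": [-4.3, 7.7, 0], "yaw": -21.6},
    {"linear": [-5.3, 9.6, 0], "yaw": -27}
  ]
}}

```text
clock: 3.17
ee_pos: [0.4643, 0.0163, 0.3021]
tcp_rot: [-0.004, -0.518, 0.855, -0.004]
contact_force: [0.3, 0.1, -0.0]
width: 1.001
grasp_force: 0.0
```

>>> {"method": "move_arm", "body": {
  "plan": [
    {"linear": [-1.8, 1.2, 0], "yaw": -5.4},
    {"linear": [-3.6, 2.4, 0], "yaw": -10.8},
    {"linear": [-5.4, 3.7, 0], "yaw": -16.2},
    {"linear": [-7.3, 4.9, 0], "yaw": -21.6},
    {"linear": [-9.1, 6.2, 0], "yaw": -27}
  ]
}}

```text
clock: 3.58
ee_pos: [0.4445, 0.1651, 0.2972]
tcp_rot: [-0.02, -0.672, 0.74, -0.03]
contact_force: [0.4, -0.2, -0.8]
width: 0.999
grasp_force: 0.0
```

```bash
python3 - <<'E'
from h import *
arm.grab_frame("wrist")
T=tool();im=arm.grab_frame("wrist")[:,:,::-1];cv2.imwrite("pics/w2.png",im);np.save("T2.npy",T);print(T)
big=cv2.resize(im,(800,600),interpolation=cv2.INTER_CUBIC)
cv2.imwrite("pics/w2b.png",np.clip(big*2.0,0,255).astype(np.uint8))
go(.43,.236,.30,231,2)
E
```

```text
[[-0.0909 -0.9958  0.0096  0.4425]
 [-0.9937  0.09   -0.0674  0.169 ]
 [ 0.0662 -0.0157 -0.9977  0.2969]
 [ 0.      0.      0.      1.    ]]
now [0.4432 0.1667 0.2969] -95.38
  linear [-3.39  0.98 -0.16] yaw 16.81
  linear [-2.96  1.92 -0.16] yaw 16.81
```

View pics/w2b.png

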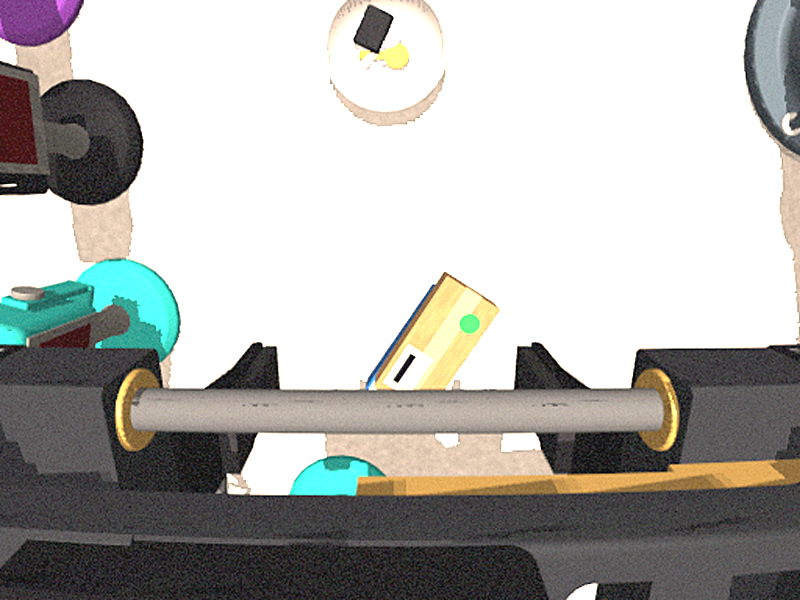

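The black scanner is at the left edge (window ~(15,120)), and the heap's label end is at (410,365). The wrist hit its joint limit, so the tool is tilted about 4°. I'll move back to the heap and check whether that clears.

>>> {"method": "move_arm", "body": {
  "plan": [
    {"linear": [-0.7, 0.2, 0], "yaw": 4.2},
    {"linear": [-1.4, 0.4, 0], "yaw": 8.4},
    {"linear": [-2, 0.6, 0], "yaw": 12.6},
    {"linear": [-2.7, 0.8, -0.1], "yaw": 16.8},
    {"linear": [-2.7, 0.8, -0.1], "yaw": 16.8}
  ]
}}

```text
clock: 4.1
ee_pos: [0.4395, 0.1914, 0.2963]
tcp_rot: [-0.015, -0.555, 0.831, -0.032]
contact_force: [-0.0, 0.1, 0.5]
width: 0.996
grasp_force: 0.0
```

```bash
python3 - <<'E'
from h import *
print(tool(),arm.state()["joints"])
go(.43,.236,.30,231,2)
E
```

```text
[[-0.3838 -0.9233  0.0106  0.4395]
 [-0.9214  0.3822 -0.0705  0.1914]
 [ 0.0611 -0.0368 -0.9975  0.2963]
 [ 0.      0.      0.      1.    ]] [ 0.2234  0.249   1.6766 -0.0757  1.2222 -2.4985]
now [0.4395 0.1914 0.2963] -112.62
  linear [-1.88  1.29 -0.19] yaw 8.19
  linear [-1.67  1.55 -0.19] yaw 8.19
```

The tilt persists, since the commanded pose is the one reached. It is only 4°, which is tolerable, so I'll use full-rotation planning and carry on to the heap.

```bash
cat >> h.py <<'E'
def go(x,y,z,phi,n,T=None):
    T=tool() if T is None else T; A=T[:3,:3]; f=np.degrees(np.arctan2(A[1,0],A[0,0])); d=(np.array([x,y,z])-T[:3,3])/n; dy=-((phi-f+180)%360-180)/n
    print("now",T[:3,3],"phi",round(f,2),"z",A[:,2])
    for k in range(n):
        print("  linear",np.round(100*(A@R.from_euler("z",k*dy,degrees=True).as_matrix()).T@d,2),"yaw",round(dy,2))
E
python3 - <<'E'
from h import *
go(.46,.275,.26,231,1)
E
```

```text
now [0.4395 0.1914 0.2963] phi -112.62 z [ 0.0106 -0.0705 -0.9975]
  linear [-8.71  1.43  3.05] yaw 16.38
```

>>> {"method": "move_arm", "body": {
  "plan": [
    {"linear": [-2, 0.4, 0.8], "yaw": 4.1},
    {"linear": [-4, 0.8, 1.6], "yaw": 8.2},
    {"linear": [-6, 1.1, 2.4], "yaw": 12.3},
    {"linear": [-8.7, 1.4, 3], "yaw": 16.4},
    {"linear": [-8.7, 1.4, 3], "yaw": 16.4}
  ]
}}

```text
clock: 4.52
ee_pos: [0.4613, 0.2771, 0.2591]
tcp_rot: [-0.01, -0.432, 0.901, -0.034]
contact_force: [0.0, -0.8, -0.2]
width: 0.999
grasp_force: 0.0
```

```bash
python3 - <<'E'
from h import *
arm.grab_frame("wrist")
T=tool();im=arm.grab_frame("wrist")[:,:,::-1].copy();cv2.imwrite("pics/w3.png",im);np.save("T3.npy",T);print(T)
c=cam("wrist",T); print(proj(c,box(.42,.237,np.radians(51),.03,.06)))
m=brown(im,(150,60,380,225)); r=fit(c,m,.42,.237,51,.03,.06); print(r)
h=cv2.convexHull(proj(c,box(*r[:2],np.radians(r[2]),.03,.06)).astype(np.int32)); cv2.polylines(im,[h],True,(255,0,255),1)
cv2.imwrite("pics/w3b.png",cv2.resize(im[60:240,130:400],None,fx=2.5,fy=2.5))
E
```

```text
[[-0.6245 -0.781   0.01    0.4605]
 [-0.7795  0.6224 -0.0712  0.2755]
 [ 0.0494 -0.0523 -0.9974  0.2596]
 [ 0.      0.      0.      1.    ]]
[[247.6234  79.8395]
 [245.7268  76.2331]
 [293.1412  80.0098]
 [295.0827  76.3934]
 [247.24   175.5563]
 [245.4284 179.7251]
 [290.1867 176.2892]
 [291.7735 180.5435]]
(np.float64(0.41911478119885004), np.float64(0.23820359484458542), np.float64(52.59897553385545), np.float64(0.010602263998891925))
```

View pics/w3b.png

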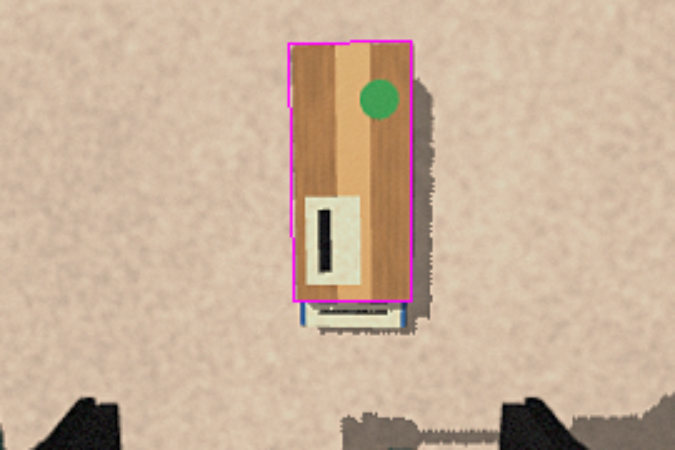

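The fit is good: top_carton is at (0.419, 0.238), 52.6°, with the blue label end sticking out below it. Approach and grip.

```bash
python3 - <<'E'
from h import *
go(.419,.237,.11,232.6,1)
go(.419,.237,.034,232.6,1,T=(lambda T:[T.__setitem__((slice(0,3),3),[.419,.237,.11]),T][1])(tool()))
E
```

```text
now [0.4601 0.2746 0.2601] phi -128.72 z [ 0.0099 -0.0717 -0.9974]
  linear [ 4.76  1.66 15.2 ] yaw -1.32
now [0.419 0.237 0.11 ] phi -128.72 z [ 0.0099 -0.0717 -0.9974]
  linear [-0.38  0.4   7.58] yaw -1.32
```

>>> {"method": "move_arm", "body": {
  "plan": [
    {"linear": [1.2, 0.4, 3.8], "yaw": -0.3},
    {"linear": [2.4, 0.8, 7.6], "yaw": -0.6},
    {"linear": [3.6, 1.2, 11.4], "yaw": -1},
    {"linear": [4.8, 1.7, 15.2], "yaw": -1.3},
    {"linear": [4.8, 1.7, 15.2], "yaw": -1.3}
  ]
}}

```text
clock: 5.03
ee_pos: [0.4107, 0.2335, 0.1058]
tcp_rot: [-0.02, -0.442, 0.896, -0.033]
contact_force: [-0.7, 0.1, -0.5]
width: 1.001
grasp_force: 0.0
```

```bash
python3 - <<'E'
from h import *
go(.419,.237,.034,232.6,1)
E
```

```text
now [0.4107 0.2335 0.1058] phi -127.55 z [-0.0057 -0.0766 -0.997 ]
  linear [-1.25 -0.14  7.13] yaw -0.15
```

>>> {"method": "move_arm", "body": {
  "plan": [
    {"linear": [-0.5, 0, 1.5], "yaw": 0},
    {"linear": [-0.9, 0, 3], "yaw": 0},
    {"linear": [-1.1, -0.1, 4.4], "yaw": 0},
    {"linear": [-1.1, -0.1, 5], "yaw": 0},
    {"linear": [-1.1, -0.1, 5], "yaw": 0}
  ]
}}

```text
clock: 5.45
ee_pos: [0.4273, 0.2423, 0.0608]
tcp_rot: [-0.01, -0.442, 0.896, -0.034]
contact_force: [-0.1, 0.1, 0.0]
width: 1.004
grasp_force: 0.0
```

```bash
python3 - <<'E'
from h import *
print(arm.state()["joints"],arm.state()["dq"])
go(.419,.237,.034,232.6,1)
E
```

```text
[ 0.3325  0.6314  1.8775 -0.1168  0.6479 -2.0616] [ 0.0065 -0.0257  0.0055  0.0031  0.015   0.0032]
now [0.4273 0.2423 0.0608] phi -127.53 z [ 0.0117 -0.0704 -0.9975]
  linear [0.8  0.48 2.7 ] yaw -0.13
```

>>> {"method": "move_arm", "body": {
  "plan": [
    {"linear": [0.4, 0.2, 0.7], "yaw": 0},
    {"linear": [0.8, 0.5, 1.5], "yaw": 0},
    {"linear": [0.8, 0.5, 2.3], "yaw": 0},
    {"linear": [0.8, 0.5, 2.7], "yaw": -0.1},
    {"linear": [0.8, 0.5, 2.7], "yaw": -0.1}
  ]
}}

```text
clock: 5.87
ee_pos: [0.4177, 0.2374, 0.0332]
tcp_rot: [-0.011, -0.443, 0.896, -0.034]
contact_force: [-0.3, 0.2, -0.4]
width: 1.001
grasp_force: 0.0
```

```bash
python3 - <<'E'
from h import *
go(.419,.237,.034,232.6,1)
E
```

```text
now [0.4177 0.2374 0.0332] phi -127.39 z [ 0.0108 -0.0704 -0.9975]
  linear [-0.04 -0.13 -0.08] yaw 0.01
```

>>> {"method": "move_arm", "body": {
  "plan": [
    {"linear": [0, -0.1, -0.1], "yaw": 0},
    {"linear": [0, -0.1, -0.1], "yaw": 0},
    {"linear": [0, -0.1, -0.1], "yaw": 0},
    {"linear": [0, -0.1, -0.1], "yaw": 0},
    {"linear": [0, -0.1, -0.1], "yaw": 0}
  ],
  "fingers": 1,
  "force": 15
}}

```text
clock: 6.28
ee_pos: [0.4187, 0.2371, 0.0347]
tcp_rot: [-0.01, -0.443, 0.896, -0.034]
contact_force: [0.1, 0.8, 0.1]
width: 0.709
grasp_force: 0.0
```

>>> {"method": "move_arm", "body": {
  "plan": [
    {"linear": [0, 0, 0], "yaw": 0},
    {"linear": [0, 0, 0], "yaw": 0},
    {"linear": [0, 0, -0.3], "yaw": 0},
    {"linear": [0, 0, -0.7], "yaw": 0},
    {"linear": [0, 0, -1.2], "yaw": 0}
  ]
}}

```text
clock: 6.7
ee_pos: [0.4181, 0.2378, 0.0466]
tcp_rot: [-0.011, -0.443, 0.896, -0.034]
contact_force: [-0.4, -0.1, -0.7]
width: 0.649
grasp_force: 14.7
```

```bash
python3 - <<'E'
from h import *
go(.44,.2,.14,232.6,1)
T=tool();T[:3,3]=[.44,.2,.14];go(.50,-.208,.14,190.4,4,T)
E
```

```text
now [0.4181 0.2378 0.0466] phi -127.4 z [ 0.0104 -0.0705 -0.9975]
  linear [ 2.13 -4.5  -9.03] yaw 0.0
now [0.44 0.2  0.14] phi -127.4 z [ 0.0104 -0.0705 -0.9975]
  linear [ 7.18 -7.36  0.73] yaw 10.55
  linear [ 5.71 -8.55  0.73] yaw 10.55
  linear [ 4.05 -9.45  0.73] yaw 10.55
  linear [  2.25 -10.03   0.73] yaw 10.55
```

>>> {"method": "move_arm", "body": {
  "plan": [
    {"linear": [0.2, -0.5, -1.5], "yaw": 0},
    {"linear": [0.7, -1.4, -3.5], "yaw": 0},
    {"linear": [1.2, -2.5, -5.5], "yaw": 0},
    {"linear": [1.7, -3.5, -7.5], "yaw": 0},
    {"linear": [2.1, -4.5, -9], "yaw": 0}
  ]
}}

```text
clock: 7.12
ee_pos: [0.4406, 0.2, 0.1415]
tcp_rot: [-0.01, -0.443, 0.896, -0.034]
contact_force: [0.9, -0.5, -1.5]
width: 0.649
grasp_force: 14.7
```

>>> {"method": "move_arm", "body": {
  "plan": [
    {"linear": [1.4, -1.5, 0.1], "yaw": 2.1},
    {"linear": [2.8, -2.9, 0.3], "yaw": 4.2},
    {"linear": [4.3, -4.4, 0.4], "yaw": 6.3},
    {"linear": [5.7, -5.9, 0.6], "yaw": 8.4},
    {"linear": [7.2, -7.4, 0.7], "yaw": 10.5}
  ]
}}

```text
clock: 7.53
ee_pos: [0.4554, 0.0971, 0.1404]
tcp_rot: [-0.007, -0.359, 0.933, -0.035]
contact_force: [0.4, -0.6, -1.5]
width: 0.654
grasp_force: 14.7
```

>>> {"method": "move_arm", "body": {
  "plan": [
    {"linear": [1.1, -1.7, 0.1], "yaw": 2.1},
    {"linear": [2.3, -3.4, 0.3], "yaw": 4.2},
    {"linear": [3.4, -5.1, 0.4], "yaw": 6.3},
    {"linear": [4.6, -6.8, 0.6], "yaw": 8.4},
    {"linear": [5.7, -8.5, 0.7], "yaw": 10.5}
  ]
}}

```text
clock: 7.95
ee_pos: [0.47, -0.0045, 0.1405]
tcp_rot: [-0.004, -0.272, 0.962, -0.035]
contact_force: [0.6, -0.5, -1.5]
width: 0.652
grasp_force: 14.7
```

>>> {"method": "move_arm", "body": {
  "plan": [
    {"linear": [0.8, -1.9, 0.1], "yaw": 2.1},
    {"linear": [1.6, -3.8, 0.3], "yaw": 4.2},
    {"linear": [2.4, -5.7, 0.4], "yaw": 6.3},
    {"linear": [3.2, -7.5, 0.6], "yaw": 8.4},
    {"linear": [4, -9.4, 0.7], "yaw": 10.5}
  ]
}}

```text
clock: 8.37
ee_pos: [0.4854, -0.1055, 0.1407]
tcp_rot: [-0.001, -0.183, 0.983, -0.035]
contact_force: [0.3, 0.8, -1.7]
width: 0.652
grasp_force: 14.7
```

```bash
python3 - <<'E'
from h import *
T=tool();im=arm.grab_frame("wrist")[:,:,::-1].copy();cv2.imwrite("pics/w4.png",im);np.save("T4.npy",T);print(T)
go(.50,-.208,.14,190.4,1)
cv2.imwrite("pics/w4b.png",np.vstack([im,cv2.resize(im[60:190,100:420],(512,208))]))
E
```

```text
[[-0.9332 -0.3591  0.0106  0.4854]
 [-0.3589  0.9307 -0.0698 -0.1055]
 [ 0.0152 -0.0689 -0.9975  0.1407]
 [ 0.      0.      0.      1.    ]]
now [ 0.4876 -0.1094  0.1412] phi -159.1 z [ 0.0142 -0.0734 -0.9972]
  linear [ 2.36 -9.62  0.87] yaw 10.5
```

View pics/w4b.png

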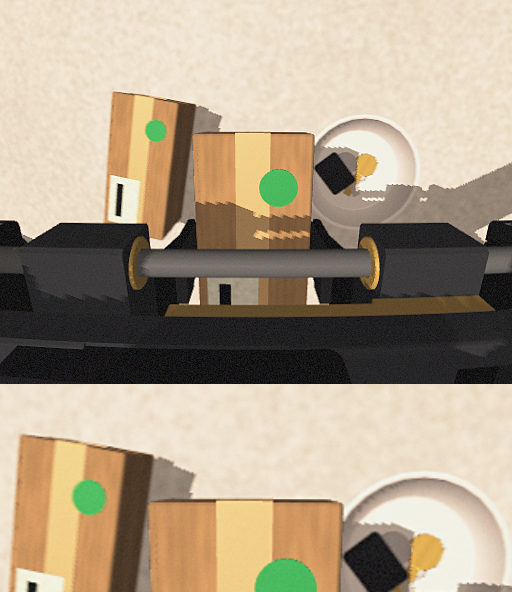

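The held carton spans (193–313, row 133) at its near end, and the pile is left at (107–195, 92–240). I'll refine the held pose and the pile fit from this picture.

```bash
python3 - <<'E'
from h import *
T=np.load("T4.npy");c=cam("wrist",T)
Tg=np.load("T3.npy").copy()
# grasp orientation (settled at grip)
q=[-.443,.896,-.034,-.010];Rg=R.from_quat(q).as_matrix()
Rc=R.from_euler("z",232.6,degrees=True).as_matrix()   # carton flat, x along tool x; columns x,y,z
A=Rg.T@Rc; print("carton axes in tool\n",A)
for s in (-.004,0,.004):
    o=np.array([s,0,.0047-.019+.019])
    P=[o+A@np.array(v) for v in((.06,.028,.03),(.06,-.028,.03),(.06,.028,0),(.06,-.028,0))]
    print(s,proj(c,[T[:3,:3]@p+T[:3,3] for p in P]).round(1).tolist())
im=cv2.imread("pics/w4.png");m=brown(im,(90,80,192,218))
# pile corners of top (visible) by plane
print("pile top corners",plane(c,[(113,92),(195,104),(161,240)],.06))
a=np.radians(190.4)
f=tool();dy=np.radians(190.4)-np.arctan2(f[1,0],f[0,0])
R2=f[:3,:3]@R.from_euler("z",-dy).as_matrix();print("carton at place\n",R2@A)
P=box(.5023,-.2098,np.radians(10.36),.06,.0601);print(proj(c,P[::2]).round(1).tolist())
E
```

```text
carton axes in tool
 [[ 0.9988 -0.0009  0.048 ]
 [ 0.0016 -0.9986 -0.0521]
 [ 0.048   0.0521 -0.9975]]
-0.004 [[188.7, 138.5], [312.3, 139.0], [202.8, 135.7], [304.8, 136.1]]
0 [[188.3, 129.7], [312.7, 130.0], [202.5, 128.4], [305.1, 128.6]]
0.004 [[187.9, 120.7], [313.1, 120.8], [202.2, 121.0], [305.4, 121.1]]
pile top corners [[ 0.4483 -0.2464]
 [ 0.4339 -0.1803]
 [ 0.5549 -0.1725]]
carton at place
 [[-0.9819  0.1819 -0.052 ]
 [-0.1828 -0.9831  0.0135]
 [-0.0487  0.0228  0.9986]]
[[111.0, 91.3], [178.2, 103.5], [102.0, 228.7], [161.6, 241.7]]
```

```bash
python3 - <<'E'
from h import *
go(.501,-.210,.10,190.4,1)
E
```

```text
now [ 0.4876 -0.1094  0.1412] phi -159.1 z [ 0.0142 -0.0734 -0.9972]
  linear [ 2.28 -9.54  4.87] yaw 10.5
```

>>> {"method": "move_arm", "body": {
  "plan": [
    {"linear": [0.5, -2.2, 0.6], "yaw": 2.5},
    {"linear": [1, -4.4, 1.6], "yaw": 5},
    {"linear": [1.6, -6.6, 2.8], "yaw": 7.5},
    {"linear": [2.1, -8.6, 4.2], "yaw": 9.8},
    {"linear": [2.3, -9.5, 4.9], "yaw": 10.5}
  ]
}}

```text
clock: 8.83
ee_pos: [0.4995, -0.2072, 0.098]
tcp_rot: [0.003, -0.092, 0.995, -0.036]
contact_force: [0.5, -0.1, -1.2]
width: 0.651
grasp_force: 14.7
```

>>> {"method": "move_arm", "body": {
  "plan": [
    {"linear": [0, 0, 0], "yaw": 0},
    {"linear": [0, 0, 0], "yaw": 0},
    {"linear": [0, 0, 0], "yaw": 0}
  ]
}}

```text
clock: 9.08
ee_pos: [0.4987, -0.2035, 0.0989]
tcp_rot: [0.002, -0.094, 0.995, -0.035]
contact_force: [-0.3, 0.2, -1.1]
width: 0.651
grasp_force: 14.7
```

```bash
python3 - <<'E'
from h import *
T=tool();im=arm.grab_frame("wrist")[:,:,::-1].copy();cv2.imwrite("pics/w5.png",im);np.save("T5.npy",T)
print(arm.state()["dq"])
go(.501,-.210,.07,190.4,1)
E
```

```text
[ 0.0052 -0.0056 -0.0025 -0.0021 -0.0056 -0.0011]
now [ 0.4989 -0.2034  0.0991] phi -169.24 z [ 0.011  -0.0696 -0.9975]
  linear [-0.09 -0.48  2.95] yaw 0.36
```

```bash
python3 - <<'E'
from h import *
T=np.load("T5.npy");c=cam("wrist",T);im=cv2.imread("pics/w5.png")
q=[-.443,.896,-.034,-.010];Rg=R.from_quat(q).as_matrix()
A=Rg.T@R.from_euler("z",232.6,degrees=True).as_matrix()
P=[np.array([0,0,.0047])+A@np.array(v) for v in((.06,.028,.03),(.06,-.028,.03),(.06,.028,0),(.06,-.028,0))]
print(proj(c,[T[:3,:3]@p+T[:3,3] for p in P]).round(1).tolist())
# pile silhouettes expected
print(proj(c,box(.5023,-.2098,np.radians(10.36),0,.06)).round(0).tolist())
cv2.imwrite("pics/w5b.png",cv2.resize(im[95:225,130:370],None,fx=3.3,fy=3.3,interpolation=cv2.INTER_CUBIC))
E
```

```text
[[188.0, 129.8], [312.4, 130.1], [202.2, 128.4], [304.9, 128.7]]
[[221.0, 124.0], [205.0, 128.0], [287.0, 124.0], [291.0, 129.0], [223.0, 253.0], [210.0, 289.0], [283.0, 256.0], [284.0, 293.0]]
```

View pics/w5b.png

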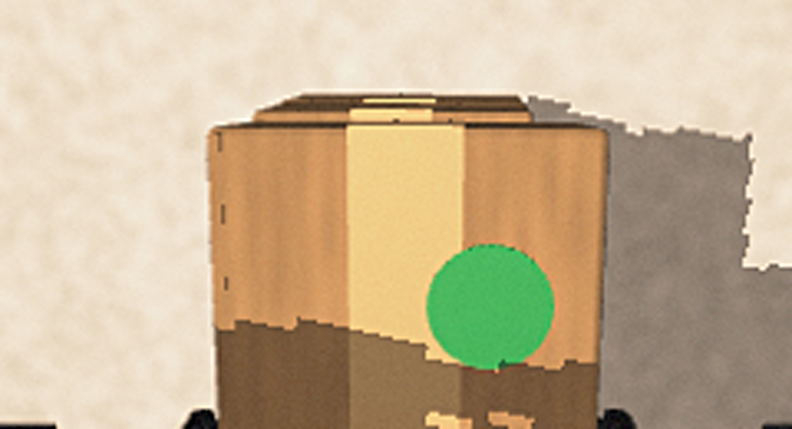

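```bash
python3 - <<'E'
from h import *
T=np.load("T5.npy");c=cam("wrist",T)
q=[-.443,.896,-.034,-.010];Rg=R.from_quat(q).as_matrix()
A0=Rg.T@R.from_euler("z",232.6,degrees=True).as_matrix()
flat=np.array([[1,0,0],[0,-1,0],[0,0,-1.]])
obs=np.array([(193,133.5),(313.6,133.5)])
A1=R.from_euler("y",-.048).as_matrix()@flat
for A in(A0,A1):
    g=lambda o:(proj(c,[T[:3,:3]@(o+A@np.array(v))+T[:3,3] for v in((.06,.028,.03),(.06,-.028,.03))])-obs).ravel()
    r=least_squares(g,[0,0,.005],x_scale=.001);o=r.x
    P=[T[:3,:3]@(o+A@np.array(v))+T[:3,3] for v in((0,0,0),(.06,0,0),(-.06,0,0))]
    print(o,r.cost,"centre",P[0],"ends z",P[1][2],P[2][2],"ang",np.degrees(np.arctan2(*(P[1]-P[2])[[1,0]])), "TCP-centre",T[:3,3]-P[0])
E
```

```text
[-0.0019  0.0014  0.0088] 0.04251104331260139 centre [ 0.5004 -0.2024  0.09  ] ends z 0.08731734776909975 0.09275932685583378 ang -169.15867921805753 TCP-centre [-0.0017 -0.0011  0.0089]
[-0.0019  0.0002  0.009 ] 2.0308845541929333e-07 centre [ 0.5007 -0.2036  0.0899] ends z 0.08716709947591197 0.0925922871585221 ang -169.06985563102657 TCP-centre [-0.002  0.     0.009]
```

```bash
python3 - <<'E'
from h import *
go(.5003,-.2098,.077,190.4,1)
E
```

```text
now [ 0.4989 -0.2034  0.0991] phi -169.24 z [ 0.011  -0.0696 -0.9975]
  linear [-0.02 -0.49  2.25] yaw 0.36
```

>>> {"method": "move_arm", "body": {
  "plan": [
    {"linear": [0, -0.2, 0.5], "yaw": 0.2},
    {"linear": [0, -0.4, 1.1], "yaw": 0.4},
    {"linear": [0, -0.5, 1.8], "yaw": 0.4},
    {"linear": [0, -0.5, 2.2], "yaw": 0.4},
    {"linear": [0, -0.5, 2.2], "yaw": 0.4}
  ]
}}

```text
clock: 9.55
ee_pos: [0.4997, -0.2108, 0.0757]
tcp_rot: [0.001, -0.09, 0.995, -0.035]
contact_force: [-0.1, 1.2, -2.4]
width: 0.653
grasp_force: 14.7
```

```bash
python3 - <<'E'
from h import *
go(.5003,-.2098,.0735,190.4,1)
E
```

```text
now [ 0.4997 -0.2108  0.0757] phi -169.73 z [ 0.0091 -0.0688 -0.9976]
  linear [-0.08  0.1   0.22] yaw -0.13
```

>>> {"method": "move_arm", "body": {
  "plan": [
    {"linear": [-0.1, 0.1, 0.1], "yaw": 0},
    {"linear": [-0.1, 0.1, 0.2], "yaw": 0},
    {"linear": [-0.1, 0.1, 0.3], "yaw": 0},
    {"linear": [-0.1, 0.1, 0.3], "yaw": 0}
  ],
  "force": 8
}}

```text
clock: 9.88
ee_pos: [0.5013, -0.2103, 0.0739]
tcp_rot: [0.002, -0.09, 0.995, -0.035]
contact_force: [0.1, 1.0, -1.8]
width: 0.655
grasp_force: 7.8
```

>>> {"method": "move_arm", "body": {
  "plan": [
    {"linear": [-0.0, 0, 0.1], "yaw": 0},
    {"linear": [0, 0, 0.2], "yaw": 0},
    {"linear": [0, 0, 0.2], "yaw": 0}
  ]
}}

```text
clock: 10.13
ee_pos: [0.5012, -0.2105, 0.0719]
tcp_rot: [0.002, -0.089, 0.995, -0.035]
contact_force: [0.4, 0.0, -1.1]
width: 0.657
grasp_force: 7.8
```

>>> {"method": "move_arm", "body": {
  "plan": [
    {"linear": [-0.0, 0, 0.1], "yaw": 0},
    {"linear": [0, 0, 0.2], "yaw": 0},
    {"linear": [0, 0, 0.2], "yaw": 0}
  ]
}}

```text
clock: 10.38
ee_pos: [0.5012, -0.2106, 0.0698]
tcp_rot: [0.002, -0.089, 0.995, -0.035]
contact_force: [-0.6, -0.8, -0.9]
width: 0.651
grasp_force: 7.8
```

```bash
python3 - <<'E'
from h import *
T=tool();im=arm.grab_frame("wrist")[:,:,::-1].copy();cv2.imwrite("pics/w6.png",im);np.save("T6.npy",T)
go(.5003,-.2098,.069,190.4,1)
E
```

```text
now [ 0.5012 -0.2106  0.0698] phi -169.73 z [ 0.011  -0.07   -0.9975]
  linear [0.07 0.1  0.08] yaw -0.13
```

>>> {"method": "move_arm", "body": {
  "plan": [
    {"linear": [0, 0, 0.1], "yaw": 0},
    {"linear": [0, 0, 0.1], "yaw": 0},
    {"linear": [0, 0, 0.2], "yaw": 0},
    {"linear": [0, 0, 0.2], "yaw": 0}
  ]
}}

```text
clock: 10.77
ee_pos: [0.5013, -0.2108, 0.0678]
tcp_rot: [0.002, -0.089, 0.995, -0.035]
contact_force: [1.3, -0.4, -1.4]
width: 0.652
grasp_force: 7.9
```

```bash
python3 - <<'E'
from h import *
T=tool();im=arm.grab_frame("wrist")[:,:,::-1].copy();cv2.imwrite("pics/w6.png",im);np.save("T6.npy",T);print(T[:3,3])
cv2.imwrite("pics/w6b.png",cv2.resize(im[95:225,130:370],None,fx=3.3,fy=3.3,interpolation=cv2.INTER_CUBIC))
E
```

```text
[ 0.5013 -0.2108  0.0678]
```

View pics/w6b.png

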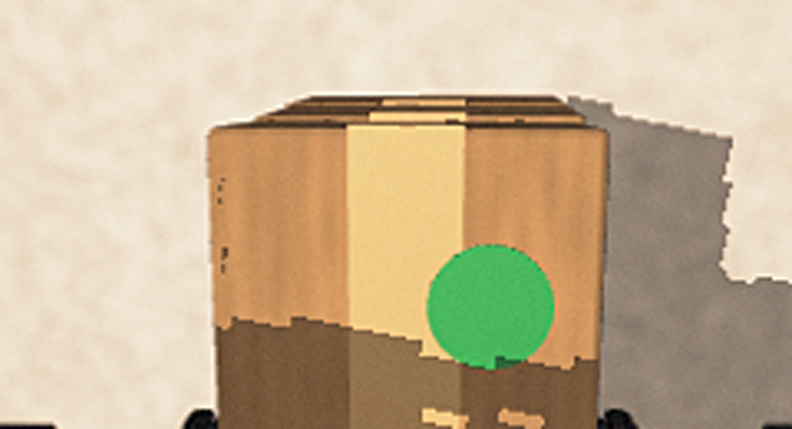

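Not touching yet. The pile sits about 2 mm toward tool +y and 1.5 mm toward +x of the held carton, so I'll correct that and lower further.

>>> {"method": "move_arm", "body": {
  "plan": [
    {"linear": [0.1, 0.1, 0], "yaw": 0},
    {"linear": [0.2, 0.2, 0], "yaw": 0},
    {"linear": [0.2, 0.2, 0.1], "yaw": 0},
    {"linear": [0.2, 0.2, 0.1], "yaw": 0}
  ]
}}

```text
clock: 11.15
ee_pos: [0.4988, -0.2091, 0.0668]
tcp_rot: [0.002, -0.089, 0.995, -0.035]
contact_force: [-0.2, -0.5, -0.9]
width: 0.65
grasp_force: 7.9
```

>>> {"method": "move_arm", "body": {
  "plan": [
    {"linear": [0, 0, 0.1], "yaw": 0},
    {"linear": [0, 0, 0.1], "yaw": 0},
    {"linear": [0, 0, 0.1], "yaw": 0}
  ]
}}

```text
clock: 11.4
ee_pos: [0.4991, -0.2093, 0.0658]
tcp_rot: [0.002, -0.089, 0.995, -0.035]
contact_force: [0.9, 0.6, -0.5]
width: 0.65
grasp_force: 7.9
```

>>> {"method": "move_arm", "body": {
  "plan": [
    {"linear": [0, 0, 0.1], "yaw": 0},
    {"linear": [0, 0, 0.1], "yaw": 0},
    {"linear": [0, 0, 0.1], "yaw": 0}
  ]
}}

```text
clock: 11.65
ee_pos: [0.4991, -0.2094, 0.0653]
tcp_rot: [0.003, -0.089, 0.995, -0.036]
contact_force: [-0.1, 0.7, 4.0]
width: 0.653
grasp_force: 8.0
```

```bash
python3 - <<'E'
from h import *
F=[]
for i in range(6):
    arm.grab_frame("wrist");F.append(arm.state()["contact_force"])
print(np.mean(F,0)); print(tool()[:3,3])
E
```

```text
[-0.5527  0.9976  5.4385]
[ 0.4992 -0.2094  0.0653]
```

>>> {"method": "move_arm", "body": {
  "plan": [
    {"linear": [0, 0, 0], "yaw": 0},
    {"linear": [0, 0, 0.05], "yaw": 0},
    {"linear": [0, 0, 0.1], "yaw": 0},
    {"linear": [0, 0, 0.1], "yaw": 0}
  ],
  "force": 3
}}

```text
clock: 12.28
ee_pos: [0.4993, -0.2098, 0.0638]
tcp_rot: [0.003, -0.09, 0.995, -0.036]
contact_force: [-0.0, 1.0, 2.8]
width: 0.659
grasp_force: 3.0
```

>>> {"method": "move_arm", "body": {
  "plan": [
    {"linear": [0, 0, 0], "yaw": 0},
    {"linear": [0, 0, 0], "yaw": 0},
    {"linear": [0, 0, 0], "yaw": 0},
    {"linear": [0, 0, 0], "yaw": 0}
  ],
  "fingers": 0.2
}}

```text
clock: 12.62
ee_pos: [0.4988, -0.2093, 0.0635]
tcp_rot: [0.002, -0.09, 0.995, -0.035]
contact_force: [0.3, 0.6, -0.3]
width: 0.788
grasp_force: 0.0
```

```bash
python3 - <<'E'
from h import *
T=tool();im=arm.grab_frame("wrist")[:,:,::-1].copy();cv2.imwrite("pics/w7.png",im);np.save("T7.npy",T);print(T[:3,3],arm.state()["width"],arm.state()["contact_force"])
go(T[0,3],T[1,3],.16,190.4,1)
E
```

```text
[ 0.4988 -0.2093  0.0635] 0.7964084786173341 [ 0.7036 -0.9844 -0.0452]
now [ 0.4989 -0.2093  0.0636] phi -169.72 z [ 0.0108 -0.0699 -0.9975]
  linear [ 0.02 -0.68 -9.62] yaw -0.12
```

>>> {"method": "move_arm", "body": {
  "plan": [
    {"linear": [0, 0, -0.8], "yaw": 0},
    {"linear": [0, 0, -2.5], "yaw": 0},
    {"linear": [0, 0, -5], "yaw": 0},
    {"linear": [0, 0, -8], "yaw": 0},
    {"linear": [0, 0, -11.5], "yaw": 0}
  ],
  "fingers": 0
}}

```text
clock: 13.08
ee_pos: [0.4966, -0.2006, 0.179]
tcp_rot: [0.001, -0.089, 0.995, -0.034]
contact_force: [0.2, -0.8, -0.1]
width: 0.988
grasp_force: 0.0
```

>>> {"method": "move_arm", "body": {
  "plan": [
    {"linear": [0, 0, -4], "yaw": 0},
    {"linear": [-2, 0, -8], "yaw": 0},
    {"linear": [-5, 0, -12], "yaw": 0},
    {"linear": [-7, 0, -14], "yaw": 0},
    {"linear": [-7, 0, -14], "yaw": 0}
  ]
}}

```text
clock: 13.5
ee_pos: [0.5723, -0.1798, 0.3267]
tcp_rot: [0.011, -0.09, 0.995, -0.04]
contact_force: [1.0, 0.0, 1.0]
width: 0.998
grasp_force: 0.0
```

```bash
python3 - <<'E'
from h import *
arm.grab_frame("wrist")
T=tool();im=arm.grab_frame("wrist")[:,:,::-1].copy();cv2.imwrite("pics/w8.png",im);np.save("T8.npy",T);print(T)
c=cam("wrist",T)
m=brown(im,(170,60,330,220));r=fit(c,m,.5023,-.2098,10.4,0,.09);print(r)
k=np.clip(cv2.resize(im[40:230,100:400],None,fx=2.6,fy=2.6,interpolation=cv2.INTER_CUBIC)*1.3,0,255).astype(np.uint8)
cv2.imwrite("pics/w8b.png",k)
E
```

```text
[[-0.9835 -0.1795  0.0212  0.5687]
 [-0.1806  0.9807 -0.0747 -0.1793]
 [-0.0074 -0.0773 -0.997   0.3229]
 [ 0.      0.      0.      1.    ]]
(np.float64(0.5066613459808752), np.float64(-0.20732788137778763), np.float64(9.596553576138257), np.float64(0.06036992252228044))
```

View pics/w8b.png

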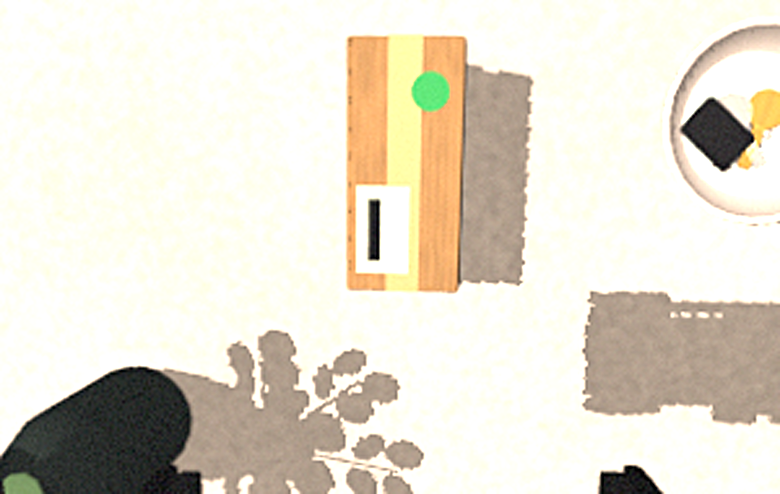

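The three cartons look flush: carton at crop (347–466, 37–292), with only a sliver of side visible. My picture views are used up, so I'll measure numerically from here. Next is a pose from which the whole scan window is visible.

```bash
python3 - <<'E'
from h import *
go(.525,.168,.33,250,2)
E
```

```text
now [ 0.5659 -0.1788  0.3198] phi -169.64 z [ 0.0142 -0.0718 -0.9973]
  linear [-1.11 17.34 -1.78] yaw -29.82
  linear [-9.58 14.49 -1.78] yaw -29.82
```

>>> {"method": "move_arm", "body": {
  "plan": [
    {"linear": [-0.2, 3.4, -0.3], "yaw": -6},
    {"linear": [-0.4, 6.9, -0.7], "yaw": -12},
    {"linear": [-0.7, 10.4, -1], "yaw": -18},
    {"linear": [-0.9, 13.8, -1.4], "yaw": -24},
    {"linear": [-1.1, 17.3, -1.8], "yaw": -29.8}
  ]
}}

```text
clock: 14.02
ee_pos: [0.542, -0.005, 0.3217]
tcp_rot: [-0.009, -0.344, 0.938, -0.034]
contact_force: [0.1, 0.2, 0.3]
width: 1.001
grasp_force: 0.0
```

>>> {"method": "move_arm", "body": {
  "plan": [
    {"linear": [-1.9, 2.9, -0.3], "yaw": -6},
    {"linear": [-3.8, 5.8, -0.7], "yaw": -12},
    {"linear": [-5.7, 8.7, -1], "yaw": -18},
    {"linear": [-7.7, 11.6, -1.4], "yaw": -24},
    {"linear": [-9.6, 14.5, -1.8], "yaw": -29.8}
  ]
}}

```text
clock: 14.43
ee_pos: [0.5222, 0.1682, 0.3273]
tcp_rot: [-0.018, -0.574, 0.818, -0.031]
contact_force: [-0.1, -0.4, -0.4]
width: 1.0
grasp_force: 0.0
```

```bash
python3 - <<'E'
from h import *
for i in range(5): arm.grab_frame("wrist")
T=tool();im=arm.grab_frame("wrist")[:,:,::-1].copy();cv2.imwrite("pics/w9.png",im);np.save("T9.npy",T);print(T,arm.state()["joints"])
c=cam("wrist",T);print("expect",proj(c,[(.70,.02,.14),(.738,.02,0)]))
b=im.astype(int);g=((b[...,2]>1.8*b[...,1]+5)&(b[...,2]>1.8*b[...,0]+5)&(b[...,2]>20)).astype(np.uint8);g[225:]=0
n,l,st,ce=cv2.connectedComponentsWithStats(g)
for i in range(1,n):
    if st[i,4]>40:
        p=cv2.findNonZero((l==i).astype(np.uint8)); h=cv2.convexHull(p); print(st[i],ce[i],cv2.approxPolyDP(h,3,True)[:,0].tolist())
E
```

```text
[[-0.345  -0.9386  0.0079  0.5235]
 [-0.9364  0.3436 -0.0716  0.1666]
 [ 0.0645 -0.0321 -0.9974  0.328 ]
 [ 0.      0.      0.      1.    ]] [ 0.1443  0.3232  1.4733 -0.0737  1.3477 -2.6279]
expect [[ 76.0455 115.3143]
 [106.7664 126.796 ]]
[  0   0  24  36 410] [ 9.2902 16.8268] [[23, 35], [1, 26], [1, 0], [12, 1]]
[  44   95   51   53 1491] [ 69.4467 120.3078] [[94, 143], [63, 147], [44, 96], [78, 98]]
```

```bash
cat >> h.py <<'E'
def win(x,y,z,psi,tau,w=.06,h=.056):
    M=R.from_euler("ZY",[psi,tau]).as_matrix()  # x into head (tau>0: pointing down), z up glass
    return [np.array([x,y,z])+M@np.array([0,a*w/2,b*h/2]) for a,b in((-1,1),(-1,-1),(1,-1),(1,1))]
E
python3 - <<'E'
from h import *
T=np.load("T9.npy");c=cam("wrist",T);im=cv2.imread("pics/w9.png").astype(int)
r=im[...,2]-np.maximum(im[...,0],im[...,1]);sub=r[90:152,40:100];print("red contrast",np.percentile(sub,[5,50,90]))
g=np.zeros((384,512),np.uint8);g[90:152,40:100]=sub>12
l=cv2.connectedComponentsWithStats(g);k=1+np.argmax(l[2][1:,4]);p=cv2.findNonZero((l[1]==k).astype(np.uint8))
q=np.concatenate([p[:,0]*4+o for o in([0,0],[4,0],[0,4],[4,4])]).astype(np.int32)
m=np.zeros((1536,2048),np.uint8);cv2.fillConvexPoly(m,cv2.convexHull(q),1)
def f(v,hinge):
    x,y,psi,tau=v[0]/100,v[1]/100,v[2]/10,v[3]/10
    z=.14+.028*np.sin(tau) if hinge else v[4]/100
    return float((hullmask(c,win(x,y,z,psi,tau))!=m).sum())/m.sum()
for hinge in(1,0):
  for t0 in(.1,.3):
    v0=np.array([70,2,0,t0*10,14.5][:5-hinge])
    best=minimize(f,v0,args=(hinge,),method="Nelder-Mead",options=dict(initial_simplex=v0+np.vstack([-.3*np.ones(len(v0)),np.eye(len(v0))]),maxiter=500))
    print(hinge,t0,best.x/np.array([100,100,10,10,100][:5-hinge]),best.fun)
# cross-check with top camera
t=cam("top")
b=best.x
E
```

```text
red contrast [-3. 10. 33.]
1 0.1 [ 0.7059  0.0242 -0.0555  0.1726] 0.024040247155349966
1 0.3 [ 0.7058  0.0241 -0.058   0.1744] 0.023837660802917243
0 0.1 [ 0.7022  0.0258 -0.0544  0.1579  0.151 ] 0.012594118242901036
0 0.3 [ 0.7025  0.0257 -0.0572  0.1581  0.1503] 0.013910929533713746
```

The scan window is at about (0.704, 0.025, 0.148), yaw −0.056 rad, tilt about 0.165 rad. Next I turn the wrist the safe way round, so the camera sees the label end, and move over the parcel.

```bash
python3 - <<'E'
from h import *
T=tool();go(.46,.185,.30,151,3,T)
A=T.copy();A[:3,:3]=T[:3,:3]@R.from_euler("z",99,degrees=True).as_matrix();A[:3,3]=[.46,.185,.30]
go(.39,.20,.26,52,3,A)
E
```

```text
now [0.5239 0.1662 0.3282] phi -110.29 z [ 0.0084 -0.0713 -0.9974]
  linear [0.09 2.25 0.88] yaw 32.9
  linear [1.3  1.84 0.88] yaw 32.9
  linear [2.09 0.84 0.88] yaw 32.9
now [0.46  0.185 0.3  ] phi 150.84 z [ 0.0084 -0.0713 -0.9974]
  linear [ 2.34 -0.63  1.27] yaw 32.95
  linear [ 1.62 -1.8   1.27] yaw 32.95
  linear [ 0.38 -2.39  1.27] yaw 32.95
```

>>> {"method": "move_arm", "body": {
  "plan": [
    {"linear": [0, 0.5, 0.2], "yaw": 6.6},
    {"linear": [0, 1, 0.4], "yaw": 13.2},
    {"linear": [0.1, 1.4, 0.5], "yaw": 19.8},
    {"linear": [0.1, 1.8, 0.7], "yaw": 26.4},
    {"linear": [0.1, 2.3, 0.9], "yaw": 32.9}
  ]
}}

```text
clock: 15.15
ee_pos: [0.5029, 0.1717, 0.3191]
tcp_rot: [-0.006, -0.312, 0.949, -0.035]
contact_force: [0.4, -0.6, -0.4]
width: 0.998
grasp_force: 0.0
```

>>> {"method": "move_arm", "body": {
  "plan": [
    {"linear": [0.3, 0.4, 0.2], "yaw": 6.6},
    {"linear": [0.5, 0.8, 0.4], "yaw": 13.2},
    {"linear": [0.8, 1.1, 0.5], "yaw": 19.8},
    {"linear": [1.0, 1.5, 0.7], "yaw": 26.4},
    {"linear": [1.3, 1.8, 0.9], "yaw": 32.9}
  ]
}}

```text
clock: 15.57
ee_pos: [0.4817, 0.1779, 0.3094]
tcp_rot: [0.004, -0.031, 0.999, -0.036]
contact_force: [-0.4, 0.1, 0.2]
width: 1.0
grasp_force: 0.0
```

>>> {"method": "move_arm", "body": {
  "plan": [
    {"linear": [0.4, 0.2, 0.2], "yaw": 6.6},
    {"linear": [0.8, 0.4, 0.4], "yaw": 13.2},
    {"linear": [1.2, 0.5, 0.5], "yaw": 19.8},
    {"linear": [1.7, 0.7, 0.7], "yaw": 26.4},
    {"linear": [2.1, 0.8, 0.9], "yaw": 32.9}
  ]
}}

```text
clock: 15.98
ee_pos: [0.4601, 0.1837, 0.2998]
tcp_rot: [0.014, 0.253, 0.967, -0.033]
contact_force: [1.2, -0.1, -0.8]
width: 0.996
grasp_force: 0.0
```

>>> {"method": "move_arm", "body": {
  "plan": [
    {"linear": [0.5, -0.1, 0.2], "yaw": 6.6},
    {"linear": [0.9, -0.2, 0.5], "yaw": 13.2},
    {"linear": [1.4, -0.4, 0.8], "yaw": 19.8},
    {"linear": [1.9, -0.5, 1], "yaw": 26.4},
    {"linear": [2.3, -0.6, 1.3], "yaw": 32.9}
  ]
}}

```text
clock: 16.4
ee_pos: [0.4373, 0.1886, 0.2862]
tcp_rot: [0.023, 0.517, 0.855, -0.028]
contact_force: [0.2, 0.3, 0.1]
width: 0.996
grasp_force: 0.0
```

>>> {"method": "move_arm", "body": {
  "plan": [
    {"linear": [0.3, -0.4, 0.2], "yaw": 6.6},
    {"linear": [0.6, -0.7, 0.5], "yaw": 13.2},
    {"linear": [1, -1.1, 0.8], "yaw": 19.8},
    {"linear": [1.3, -1.5, 1], "yaw": 26.4},
    {"linear": [1.6, -1.8, 1.3], "yaw": 32.9}
  ]
}}

```text
clock: 16.82
ee_pos: [0.414, 0.1933, 0.2726]
tcp_rot: [0.03, 0.738, 0.674, -0.02]
contact_force: [0.2, -0.0, 0.8]
width: 1.006
grasp_force: 0.0
```

>>> {"method": "move_arm", "body": {
  "plan": [
    {"linear": [0.1, -0.5, 0.2], "yaw": 6.6},
    {"linear": [0.2, -1, 0.5], "yaw": 13.2},
    {"linear": [0.2, -1.4, 0.8], "yaw": 19.8},
    {"linear": [0.3, -1.9, 1], "yaw": 26.4},
    {"linear": [0.4, -2.4, 1.3], "yaw": 32.9}
  ]
}}

```text
clock: 17.23
ee_pos: [0.3908, 0.1984, 0.2591]
tcp_rot: [0.034, 0.898, 0.438, -0.011]
contact_force: [0.6, -1.2, 0.2]
width: 1.0
grasp_force: 0.0
```

```bash
python3 - <<'E'
from h import *
for i in range(3): arm.grab_frame("wrist")
T=tool();im=arm.grab_frame("wrist")[:,:,::-1].copy();cv2.imwrite("pics/w10.png",im);np.save("T10.npy",T);print(T,arm.state()["joints"])
c=cam("wrist",T)
b=im.astype(int);g=(b[...,0]-b[...,2]>25).astype(np.uint8);g[225:]=0
n,l,st,ce=cv2.connectedComponentsWithStats(g);print(st[1:][st[1:,4]>60])
print("expect",cv2.boundingRect(proj(c,box(.426,.247,np.radians(52),0,.03)).astype(np.float32)))
i=1+np.argmax(st[1:,4]);h=cv2.convexHull(cv2.findNonZero((l==i).astype(np.uint8)));print(cv2.approxPolyDP(h,3,True)[:,0].tolist())
E
```

```text
[[ 0.6091  0.7931  0.0099  0.3906]
 [ 0.7915 -0.607  -0.0708  0.1988]
 [-0.0502  0.051  -0.9974  0.259 ]
 [ 0.      0.      0.      1.    ]] [ 0.2657  0.2356  1.8148 -0.0797  1.1005  0.9563]
[[ 411    0   82   44 2742]
 [ 494   13   18   14  181]
 [ 219   50   48  101 2604]]
expect (218, 56, 49, 101)
[[492, 13], [471, 37], [442, 43], [421, 29], [411, 0], [490, 0]]
```

```bash
python3 - <<'E'
from h import *
T=np.load("T10.npy");im=cv2.imread("pics/w10.png");c=cam("wrist",T)
m=brown(im,(205,35,280,165),blue=True);print(fit(c,m,.426,.247,52,0,.03))
# white label end check: mean colours just inside both ends
r=fit(c,m,.426,.247,52,0,.03);a=np.radians(r[2])
for s in(.05,-.05):
    p=proj(c,[(r[0]+s*np.cos(a),r[1]+s*np.sin(a),.03)])[0].astype(int);print(s,p,im[p[1]-2:p[1]+3,p[0]-2:p[0]+3].mean((0,1)))
E
```

```text
(np.float64(0.4286861397328633), np.float64(0.25173656637335085), np.float64(51.15481140278557), np.float64(0.1414494161947131))
0.05 [242  60] [ 82.    94.44 100.76]
-0.05 [241 144] [190.64 203.56 210.08]
```

```bash
python3 - <<'E'
from h import *
T=np.load("T10.npy");im=cv2.imread("pics/w10.png");c=cam("wrist",T)
m=brown(im,(205,35,280,165),blue=True)
h=cv2.approxPolyDP(cv2.convexHull(cv2.findNonZero(m)),8,True)[:,0]/4;print(h.tolist())
print(proj(c,box(.4287,.2517,np.radians(51.15),0,.03)).round(0).tolist())
for y in range(42,158,8): print(y,[tuple(int(v) for v in im[y,x]) for x in(216,224,232,243,254,262,268)])
E
```

```text
[[267.0, 52.0], [263.25, 150.5], [221.0, 151.0], [220.0, 73.0]]
[[261.0, 149.0], [263.0, 153.0], [221.0, 148.0], [219.0, 152.0], [264.0, 55.0], [267.0, 53.0], [220.0, 54.0], [219.0, 51.0]]
42 [(99, 109, 121), (93, 105, 120), (101, 110, 123), (171, 191, 218), (169, 191, 215), (168, 193, 215), (168, 194, 216)]
50 [(94, 107, 117), (100, 119, 126), (104, 124, 132), (102, 118, 126), (145, 167, 180), (177, 206, 218), (168, 194, 216)]
58 [(97, 112, 124), (102, 119, 126), (92, 108, 113), (84, 97, 105), (117, 139, 142), (177, 215, 224), (165, 186, 215)]
66 [(99, 112, 127), (104, 121, 129), (101, 121, 129), (69, 83, 88), (192, 223, 221), (173, 211, 225), (173, 200, 221)]
74 [(101, 110, 125), (92, 58, 37), (83, 53, 19), (89, 58, 32), (157, 104, 65), (155, 111, 74), (167, 191, 214)]
82 [(99, 111, 123), (88, 64, 41), (88, 60, 37), (108, 116, 118), (154, 107, 62), (159, 108, 61), (167, 187, 211)]
90 [(93, 104, 113), (92, 66, 38), (90, 60, 37), (108, 116, 116), (160, 109, 68), (152, 106, 59), (163, 186, 207)]
98 [(94, 107, 120), (153, 105, 60), (95, 64, 37), (192, 203, 210), (155, 106, 64), (156, 1
[... 164 characters left out ...]
 (157, 108, 65), (152, 104, 58), (191, 203, 211), (154, 107, 61), (151, 104, 53), (175, 200, 220)]
122 [(90, 100, 116), (156, 105, 61), (155, 106, 61), (187, 199, 204), (158, 109, 64), (161, 111, 64), (167, 193, 215)]
130 [(91, 101, 114), (155, 104, 63), (156, 107, 62), (191, 204, 209), (157, 110, 67), (160, 111, 65), (168, 192, 215)]
138 [(119, 133, 151), (149, 101, 58), (154, 105, 60), (191, 204, 214), (152, 107, 62), (164, 111, 64), (170, 190, 214)]
146 [(171, 192, 216), (155, 103, 61), (154, 104, 64), (189, 203, 210), (157, 111, 68), (158, 104, 57), (169, 194, 216)]
154 [(167, 190, 214), (172, 195, 216), (163, 186, 209), (172, 194, 215), (162, 183, 208), (166, 191, 213), (164, 188, 211)]
```

The parcel is at (0.4287, 0.2517), 51.2°, label end confirmed at +x. I'll grip 45 mm behind its centre and descend.

```bash
python3 - <<'E'
from h import *
go(.4005,.2177,.07,51.15,1)
E
```

```text
now [0.3912 0.199  0.2593] phi 52.45 z [ 0.0109 -0.0706 -0.9974]
  linear [ 2.98 -1.37 18.76] yaw 1.3
```

>>> {"method": "move_arm", "body": {
  "plan": [
    {"linear": [0.7, -0.3, 3.8], "yaw": 0.3},
    {"linear": [1.4, -0.6, 7.6], "yaw": 0.6},
    {"linear": [2, -0.9, 11.4], "yaw": 1},
    {"linear": [2.6, -1.2, 15.2], "yaw": 1.3},
    {"linear": [3, -1.4, 18.8], "yaw": 1.3}
  ]
}}

```text
clock: 17.85
ee_pos: [0.4014, 0.2191, 0.0682]
tcp_rot: [0.034, 0.901, 0.432, -0.009]
contact_force: [0.4, 0.5, 0.1]
width: 0.995
grasp_force: 0.0
```

>>> {"method": "move_arm", "body": {
  "plan": [
    {"linear": [0, 0, 0], "yaw": 0},
    {"linear": [0, 0, 0], "yaw": 0},
    {"linear": [0, 0, 0], "yaw": 0}
  ]
}}

```text
clock: 18.1
ee_pos: [0.4014, 0.2191, 0.071]
tcp_rot: [0.034, 0.901, 0.432, -0.009]
contact_force: [0.8, 0.3, 0.5]
width: 1.0
grasp_force: 0.0
```

```bash
python3 - <<'E'
from h import *
go(.4005,.2177,.009,51.15,1)
E
```

```text
now [0.4014 0.2191 0.071 ] phi 51.12 z [ 0.0133 -0.0697 -0.9975]
  linear [ 0.12 -0.32  6.19] yaw -0.03
```

>>> {"method": "move_arm", "body": {
  "plan": [
    {"linear": [0, -0.1, 1.5], "yaw": 0},
    {"linear": [0, -0.2, 3], "yaw": 0},
    {"linear": [0.1, -0.3, 4.5], "yaw": 0},
    {"linear": [0.1, -0.3, 5.6], "yaw": 0},
    {"linear": [0.1, -0.3, 6.2], "yaw": 0}
  ]
}}

```text
clock: 18.52
ee_pos: [0.4014, 0.2179, 0.01]
tcp_rot: [0.035, 0.901, 0.432, -0.007]
contact_force: [0.5, -1.5, 0.6]
width: 0.997
grasp_force: 0.0
```

>>> {"method": "move_arm", "body": {
  "plan": [
    {"linear": [0, 0, 0], "yaw": 0},
    {"linear": [0, 0, 0], "yaw": 0},
    {"linear": [0, 0, 0], "yaw": 0},
    {"linear": [0, 0, 0], "yaw": 0},
    {"linear": [0, 0, 0], "yaw": 0}
  ],
  "fingers": 1,
  "force": 4
}}

```text
clock: 18.93
ee_pos: [0.3997, 0.2176, 0.0084]
tcp_rot: [0.034, 0.901, 0.432, -0.009]
contact_force: [0.0, -0.1, 0.4]
width: 0.71
grasp_force: 0.0
```

>>> {"method": "move_arm", "body": {
  "plan": [
    {"linear": [0, 0, 0], "yaw": 0},
    {"linear": [0, 0, 0], "yaw": 0},
    {"linear": [0, 0, 0], "yaw": 0},
    {"linear": [0, 0, 0], "yaw": 0},
    {"linear": [0, 0, 0], "yaw": 0}
  ]
}}

```text
clock: 19.35
ee_pos: [0.3996, 0.2176, 0.0081]
tcp_rot: [0.034, 0.901, 0.432, -0.009]
contact_force: [0.7, 0.1, 5.6]
width: 0.655
grasp_force: 4.1
```

```bash
python3 - <<'E'
from h import *
F=[]
for i in range(4):
    arm.grab_frame("wrist");F.append(arm.state()["contact_force"])
print(np.mean(F,0)); T=tool();print(T)
E
```

```text
[-0.1103 -0.4322  6.5773]
[[ 0.6273  0.7787  0.0124  0.3996]
 [ 0.7774 -0.6252 -0.0699  0.2176]
 [-0.0467  0.0535 -0.9975  0.0081]
 [ 0.      0.      0.      1.    ]]
```

Gripped at the tail. Now I lift the tail about 23 mm with a weak grip, so the label end stays on the counter and the parcel pivots nose-down.

>>> {"method": "move_arm", "body": {
  "plan": [
    {"linear": [0.1, 0, -0.3], "yaw": 0},
    {"linear": [0.2, 0, -0.6], "yaw": 0},
    {"linear": [0.3, 0, -0.9], "yaw": 0},
    {"linear": [0.4, 0, -1.2], "yaw": 0},
    {"linear": [0.4, 0, -1.2], "yaw": 0}
  ],
  "force": 3
}}

```text
clock: 19.97
ee_pos: [0.4019, 0.2217, 0.0198]
tcp_rot: [0.034, 0.901, 0.432, -0.01]
contact_force: [-0.1, 0.2, -0.8]
width: 0.647
grasp_force: 3.0
```

```bash
python3 - <<'E'
from h import *
F=[]
for i in range(5):
    arm.grab_frame("wrist");F.append(arm.state()["contact_force"])
print(np.mean(F,0)); T=tool();print(T);s=arm.state();print(s["width"],s["grasp_force"])
im=arm.grab_frame("wrist")[:,:,::-1].copy();cv2.imwrite("pics/w11.png",im);np.save("T11.npy",T)
# label end: width profile of (label+blue) vs counter along image; print expected nose-top-edge for pivots
c=cam("wrist",T)
g0=T[:3,3]+T[:3,:3]@np.array([0,0,-.019])
for pv in(0,.1,.2,.3):
    A=R.from_euler("y",-.047+pv).as_matrix()@np.diag([1,-1,-1.])  # parcel axes in tool
    # parcel centre: grip point in parcel coordinates (-.045,0,.0275)
    o=np.array([0,0,-.019])-A@np.array([-.045,0,.0275])
    P=[T[:3,:3]@(o+A@np.array(v))+T[:3,3] for v in((.06,.028,.03),(.06,-.028,.03),(.034,.028,.03),(.034,-.028,.03),(.06,0,0))]
    print(pv,proj(c,P).round(1).tolist(),"nose z",P[4][2])
for y in range(20,140,5): print(y,[tuple(int(v) for v in im[y,x]) for x in (200,253,300)])
E
```

```text
[-0.2129 -0.0706 -0.9225]
[[ 0.6273  0.7787  0.0116  0.4017]
 [ 0.7773 -0.6252 -0.07    0.2215]
 [-0.0472  0.0529 -0.9975  0.0193]
 [ 0.      0.      0.      1.    ]]
0.6497761759830564 2.973906509578228
0 [[189.3, 32.5], [316.9, 32.5], [191.1, 93.2], [315.1, 93.2], [253.1, 48.2]] nose z 0.0010580420696542255
0.1 [[184.1, 27.2], [322.0, 27.2], [187.5, 93.1], [318.6, 93.1], [253.1, 38.5]] nose z 0.011407059606748893
0.2 [[178.2, 24.1], [327.9, 24.1], [183.6, 94.9], [322.5, 94.9], [253.1, 29.7]] nose z 0.022024506005589407
0.3 [[171.5, 23.6], [334.5, 23.7], [179.4, 99.1], [326.7, 99.1], [253.1, 22.1]] nose z 0.032804295251419716
20 [(106, 122, 136), (101, 113, 127), (204, 225, 239)]
25 [(116, 129, 144), (115, 126, 143), (206, 227, 240)]
30 [(115, 79, 51), (220, 239, 242), (215, 237, 241)]
35 [(107, 73, 39), (217, 238, 242), (214, 236, 241)]
40 [(189, 128, 71), (215, 237, 242), (217, 239, 242)]
45 [(193, 128, 70), (27, 21, 18), (222, 245, 249)]
50 [(141, 96, 56), (228, 247, 250), (218, 243, 249)]
55 [(196, 132, 76), (214, 236, 242), (222, 241, 242)]
60 [(188, 127, 70), (42, 38, 36), (223, 246, 246)]
65 [(191, 127, 76), (218, 238, 243), (226, 244, 245)]
70 [(162, 108, 62), (87, 104, 109), (217, 239, 243)]
75 [(113, 77, 48), (238, 255, 255), (220, 239, 242)]
80 [(112, 80, 45), (223, 241, 243), (222, 240, 242)]
85 [(112, 76, 44), (221, 241, 242), (220, 240, 243)]
90 [(111, 77, 49), (185, 123, 65), (187, 142, 98)]
95 [(116, 82, 54), (187, 124, 73), (186, 128, 71)]
100 [(116, 80, 53), (225, 233, 237), (188, 128, 74)]
105 [(115, 78, 47), (226, 233, 236), (186, 128, 73)]
110 [(114, 78, 45), (226, 233, 236), (185, 124, 68)]
115 [(108, 74, 43), (226, 234, 237), (191, 131, 77)]
120 [(112, 77, 48), (224, 231, 235), (109, 74, 47)]
125 [(111, 76, 42), (235, 243, 246), (107, 71, 41)]
130 [(113, 77, 49), (136, 140, 145), (111, 77, 48)]
135 [(111, 78, 45), (139, 146, 150), (112, 80, 49)]
```

It is pivoting with the nose on the counter. Continue lifting.

>>> {"method": "move_arm", "body": {
  "plan": [
    {"linear": [0.1, 0, -0.3], "yaw": 0},
    {"linear": [0.2, 0, -0.7], "yaw": 0},
    {"linear": [0.4, 0, -1], "yaw": 0},
    {"linear": [0.5, 0, -1.4], "yaw": 0},
    {"linear": [0.5, 0, -1.4], "yaw": 0}
  ]
}}

```text
clock: 20.68
ee_pos: [0.4053, 0.2267, 0.034]
tcp_rot: [0.034, 0.901, 0.432, -0.009]
contact_force: [-0.4, 0.2, -0.0]
width: 0.646
grasp_force: 3.0
```

```bash
cat >> h.py <<'E'
def held(T,im,dbg=False):
    "pitch-down d of parcel in tool, offsets; from nose top edge, label inner edge, nose corner columns"
    c=cam("wrist",T); g=im.astype(int); blue=(g[...,0]-g[...,2]>20)
    # left/right silhouette: blue columns outermost per row
    rows=[]
    for y in range(36,84,4):
        x=np.where(blue[y,140:370])[0]+140
        if len(x)>4: rows.append((y,x.min(),x.max()+1))
    rows=np.array(rows)
    # label inner edge: white -> blue going down at columns beside the tape
    lab=np.median([min(y for y in range(60,140) if blue[y:y+4,x].all()) for x in(215,222,284,290)])
    # nose edge: first blue row along the side strips
    top=np.median([np.where(blue[:80,x])[0].min() for x in(rows[0,1]+2,rows[0,1]+3,rows[0,2]-3,rows[0,2]-4) if blue[:80,x].any()])
    def pts(v,Q):
        A=R.from_euler("y",-v[0]).as_matrix()@np.diag([1,-1,-1.]); o=np.array([v[1],v[2],-.019+v[3]])-A@np.array([-.045,0,.0275])
        return proj(c,[T[:3,:3]@(o+A@np.array(q))+T[:3,3] for q in Q])
    def res(v):
        P=pts(v,[(.06,0,.03),(.034,0,.03),(.06,.028,.03),(0,.028,.03),(.06,-.028,.03),(0,-.028,.03)])
        L=lambda a,b,y:a[0]+(b[0]-a[0])*(y-a[1])/(b[1]-a[1])
        return np.r_[P[0,1]-top,P[1,1]-lab,[(L(P[2],P[3],y+.5)-a)/3 for y,a,b in rows],[(L(P[4],P[5],y+.5)-b)/3 for y,a,b in rows]]
    r=least_squares(res,[.1,0,0,0],x_scale=[.1,.01,.01,.01],loss="soft_l1"); v=r.x
    A=R.from_euler("y",-v[0]).as_matrix()@np.diag([1,-1,-1.]); o=np.array([v[1],v[2],-.019+v[3]])-A@np.array([-.045,0,.0275])
    M=np.eye(4);M[:3,:3]=A;M[:3,3]=o
    print("top",top,"lab",lab,"rows",rows[[0,-1]].tolist(),"d,s,t,u",v,"cost",r.cost)
    W=T@M; print("parcel origin",W[:3,3],"x",W[:3,0],"z",W[:3,2],"nose-bottom z",(W@[.06,0,0,1])[2])
    return M
E
python3 - <<'E'
from h import *
F=[]
for i in range(5):
    arm.grab_frame("wrist");F.append(arm.state()["contact_force"])
print(np.mean(F,0))
print("prev:");held(np.load("T11.npy"),cv2.imread("pics/w11.png"))
T=tool();im=arm.grab_frame("wrist")[:,:,::-1].copy();cv2.imwrite("pics/w12.png",im);np.save("T12.npy",T);print(T[:3,3],T[:3,2])
held(T,im)
E
```

```text
[ 0.5536  0.4317 -1.1402]
prev:
top 30.0 lab 89.0 rows [[36, 197, 322], [80, 197, 319]] d,s,t,u [ 0.1149  0.0021  0.0026 -0.0036] cost 0.20945730606755375
parcel origin [0.4312 0.2531 0.0075] x [ 0.6245  0.7642 -0.1613] z [0.0604 0.1586 0.9855] nose-bottom z -0.0021609401363098316
[0.4047 0.2263 0.0331] [ 0.0116 -0.07   -0.9975]
top 37.5 lab 90.0 rows [[40, 198, 312], [80, 198, 312]] d,s,t,u [ 0.2319  0.0035  0.0009 -0.0022] cost 0.0008256746664829784
parcel origin [0.4313 0.2565 0.0154] x [ 0.6132  0.7404 -0.2752] z [0.1329 0.2468 0.9599] nose-bottom z -0.001087028037357711
```

>>> {"method": "move_arm", "body": {
  "plan": [
    {"linear": [-0.1, 0, 0.2], "yaw": 0},
    {"linear": [-0.1, 0, 0.4], "yaw": 0},
    {"linear": [-0.1, 0, 0.4], "yaw": 0}
  ]
}}

```text
clock: 21.23
ee_pos: [0.4036, 0.2249, 0.0287]
tcp_rot: [0.034, 0.901, 0.431, -0.011]
contact_force: [-0.3, 0.2, -0.8]
width: 0.647
grasp_force: 3.0
```

>>> {"method": "move_arm", "body": {
  "plan": [
    {"linear": [0, 0, 0], "yaw": 0},
    {"linear": [0, 0, 0], "yaw": 0},
    {"linear": [0, 0, 0], "yaw": 0}
  ],
  "force": 30
}}

```text
clock: 21.48
ee_pos: [0.4037, 0.2251, 0.0291]
tcp_rot: [0.034, 0.901, 0.432, -0.01]
contact_force: [0.1, -0.6, -0.8]
width: 0.64
grasp_force: 30.0
```

>>> {"method": "move_arm", "body": {
  "plan": [
    {"linear": [0, 0, -0.5], "yaw": 0},
    {"linear": [0, 0, -1.5], "yaw": 0},
    {"linear": [0, 0, -3], "yaw": 0},
    {"linear": [0, 0, -4.5], "yaw": 0},
    {"linear": [0, 0, -5], "yaw": 0}
  ]
}}

```text
clock: 21.9
ee_pos: [0.404, 0.2292, 0.0808]
tcp_rot: [0.034, 0.901, 0.432, -0.009]
contact_force: [-0.1, 0.1, -1.1]
width: 0.639
grasp_force: 30.0
```

```bash
python3 - <<'E'
from h import *
F=[]
for i in range(6):
    arm.grab_frame("wrist");F.append(arm.state()["contact_force"])
print(np.mean(F,0),arm.state()["width"])
T=tool();im=arm.grab_frame("wrist")[:,:,::-1].copy();cv2.imwrite("pics/w13.png",im);np.save("T13.npy",T);print(T[:3,3],T[:3,2])
M=held(T,im);np.save("M.npy",M)
E
```

```text
[-0.3761 -0.0885 -1.8488] 0.6381420500206488
[0.4028 0.2285 0.0784] [ 0.0097 -0.0707 -0.9974]
top 34.5 lab 89.0 rows [[36, 197, 313], [80, 197, 313]] d,s,t,u [ 0.1869  0.0032  0.0008 -0.0014] cost 0.15615395880779515
parcel origin [0.4301 0.2598 0.0614] x [ 0.618   0.7507 -0.2335] z [0.107  0.2139 0.971 ] nose-bottom z 0.04738448801347946
```

```bash
python3 - <<'E'
from h import *
M=np.load("M.npy");T=tool();w=np.array([.704,.0250,.1475])
X=R.from_euler("ZY",[-.056,.165]).as_matrix();L=w-.09*X[:,0]
yaw=minimize(lambda a:(np.arctan2(*((T[:3,:3]@R.from_euler("z",a[0]).as_matrix()@M[:3,:3])[[1,0],0]))+.056)**2,[.9],method="Nelder-Mead").x[0]
A=T[:3,:3]@R.from_euler("z",yaw).as_matrix();W=A@M[:3,:3]
tcp=L-A@(M[:3,:3]@np.array([.06,0,.015])+M[:3,3])
print("yaw",np.degrees(yaw),"tcp",tcp,"label",L,"ang x",np.arccos(W[:,0]@X[:,0]),"ang z",np.arccos(W[:,2]@X[:,2]),"underside",(tcp+A@M[:3,3])[2])
phi=np.degrees(np.arctan2(A[1,0],A[0,0]));print(phi)
go(tcp[0]-.03,tcp[1],tcp[2],phi,2)
E
```

```text
yaw 53.645971214607364 tcp [0.5113 0.036  0.1723] label [0.6154 0.03   0.1623] ang x 0.008778458156958506 ang z 0.0719170040606091 underside 0.15792054844141173
-2.446921956894329
now [0.4028 0.2285 0.0784] phi 51.1 z [ 0.0096 -0.0707 -0.9975]
  linear [-5.25  9.32 -3.97] yaw 26.77
  linear [-0.49 10.68 -3.97] yaw 26.77
```

>>> {"method": "move_arm", "body": {
  "plan": [
    {"linear": [-1, 1.7, -0.8], "yaw": 5},
    {"linear": [-2, 3.6, -1.6], "yaw": 10.5},
    {"linear": [-3, 5.5, -2.4], "yaw": 16},
    {"linear": [-4.2, 7.4, -3.2], "yaw": 21.4},
    {"linear": [-5.2, 9.3, -4], "yaw": 26.8}
  ]
}}

```text
clock: 22.67
ee_pos: [0.4422, 0.1319, 0.126]
tcp_rot: [0.035, 0.977, 0.209, -0.003]
contact_force: [0.2, 0.2, -1.8]
width: 0.64
grasp_force: 30.0
```

>>> {"method": "move_arm", "body": {
  "plan": [
    {"linear": [-0.1, 2.3, -0.9], "yaw": 6},
    {"linear": [-0.2, 4.6, -1.8], "yaw": 12},
    {"linear": [-0.3, 6.8, -2.7], "yaw": 17.5},
    {"linear": [-0.4, 9, -3.4], "yaw": 23},
    {"linear": [-0.5, 10.7, -4], "yaw": 26.8}
  ]
}}

```text
clock: 23.08
ee_pos: [0.4823, 0.0349, 0.1737]
tcp_rot: [0.035, 0.999, -0.024, 0.006]
contact_force: [-0.1, -0.2, -1.8]
width: 0.64
grasp_force: 30.0
```

>>> {"method": "move_arm", "body": {
  "plan": [
    {"linear": [0.6, 0, 0], "yaw": 0},
    {"linear": [1.2, 0, 0], "yaw": 0},
    {"linear": [1.2, 0, 0], "yaw": 0},
    {"linear": [1.2, 0, 0], "yaw": 0}
  ]
}}

```text
clock: 23.42
ee_pos: [0.4931, 0.0369, 0.1729]
tcp_rot: [0.035, 0.999, -0.02, 0.005]
contact_force: [-0.6, -0.6, -0.3]
width: 0.64
grasp_force: 30.0
```

```bash
python3 - <<'E'
from h import *
arm.grab_frame("wrist")
T=tool();im=arm.grab_frame("wrist")[:,:,::-1].copy();cv2.imwrite("pics/w14.png",im);np.save("T14.npy",T)
M=held(T,im);W=T@M;lab=(W@[.06,0,.015,1])[:3]
M0=np.load("M.npy");W0=T@M0;lab0=(W0@[.06,0,.015,1])[:3]
X=R.from_euler("ZY",[-.056,.165]).as_matrix();w=np.array([.704,.025,.1475])
print(T[:3,3]);print("label in window",X.T@(lab-w),X.T@(lab0-w),"angs",np.arccos(W0[:3,0]@X[:,0]),np.arccos(W0[:3,2]@X[:,2]))
# top view: red window + label
t=arm.grab_frame("top")[:,:,::-1];s=arm.grab_frame("scene")[:,:,::-1];cv2.imwrite("pics/top2.png",t);cv2.imwrite("pics/scene2.png",s)
print("win in top",proj(cam("top"),win(*w,-.056,.165)).round(1).tolist(),"label top edge pred",proj(cam("top"),[(W0@[.06,y,.03,1])[:3] for y in(.028,-.028)]).round(1).tolist())
b=t.astype(int);g=((b[...,2]-np.maximum(b[...,0],b[...,1]))>12);y,x=np.where(g[130:170,235:275]);print("red in top x",x.min()+235,x.max()+235,"y",y.min()+130,y.max()+130,len(x))
E
```

```text
top 35.0 lab 89.0 rows [[36, 197, 313], [80, 197, 313]] d,s,t,u [ 0.2075  0.0033  0.0001 -0.0029] cost 0.1395910725085363
parcel origin [0.5345 0.0342 0.1592] x [ 0.9795 -0.0535 -0.1943] z [0.1974 0.0599 0.9785] nose-bottom z 0.1475069231054917
[0.4927 0.037  0.1729]
label in window [-0.1089  0.0008 -0.0033] [-0.1085  0.0002 -0.0026] angs 0.010431772148772814 0.07156354108992666
win in top [[263.6, 147.4], [262.9, 154.8], [244.4, 153.4], [244.3, 146.0]] label top edge pred [[241.7, 180.5], [259.9, 181.3]]
red in top x 235 274 y 130 169 508
```

The predicted window matches the top view to about 0.5 px. I'll close the last 1.8 cm.

>>> {"method": "move_arm", "body": {
  "plan": [
    {"linear": [0.5, 0, -0.1], "yaw": 0},
    {"linear": [1, 0, -0.1], "yaw": 0},
    {"linear": [1.5, 0, -0.1], "yaw": 0},
    {"linear": [1.8, 0, -0.1], "yaw": 0},
    {"linear": [1.8, 0, -0.1], "yaw": 0}
  ]
}}

```text
clock: 24.03
ee_pos: [0.5132, 0.0351, 0.1752]
tcp_rot: [0.035, 0.999, -0.021, 0.007]
contact_force: [0.0, -1.1, -1.9]
width: 0.638
grasp_force: 30.0
```

>>> {"method": "move_arm", "body": {
  "plan": [
    {"linear": [0, 0, 0], "yaw": 0},
    {"linear": [0, 0, 0], "yaw": 0},
    {"linear": [0, 0, 0], "yaw": 0},
    {"linear": [0, 0, 0], "yaw": 0},
    {"linear": [0, 0, 0], "yaw": 0}
  ]
}}

```text
clock: 24.45
ee_pos: [0.5116, 0.0353, 0.1751]
tcp_rot: [0.035, 0.999, -0.021, 0.006]
contact_force: [0.1, 0.5, -1.3]
width: 0.642
grasp_force: 30.0
```

```bash
python3 - <<'E'
from h import *
T=tool();im=arm.grab_frame("wrist")[:,:,::-1].copy()
M=held(T,im);X=R.from_euler("ZY",[-.056,.165]).as_matrix();w=np.array([.704,.025,.1475])
for m in(M,np.load("M.npy")): W=T@m;print("label in window",X.T@((W@[.06,0,.015,1])[:3]-w),np.arccos(W[:3,0]@X[:,0]),np.arccos(W[:3,2]@X[:,2]))
print(T[:3,3],np.abs(arm.state()["dq"]).max())
# pile in top view: three-high box silhouette fit, vs first-image two-high fit
t=arm.grab_frame("top")[:,:,::-1];c=cam("top");m0=brown(cv2.imread("pics/top0.png"),(305,195,340,245));m1=brown(t,(305,195,340,245))
print("before",fit(c,m0,.502,-.21,10,0,.06));print("after",fit(c,m1,.502,-.21,10,0,.09))
E
```

```text
top 35.0 lab 89.0 rows [[36, 197, 313], [80, 197, 313]] d,s,t,u [ 0.2079  0.0033  0.0001 -0.0029] cost 0.0949916097466279
parcel origin [0.5534 0.0324 0.1614] x [ 0.9798 -0.0554 -0.1921] z [0.1953 0.06   0.9789] nose-bottom z 0.14988624657539026
label in window [-0.0906  0.      0.0022] 0.028327982564699015 0.07637690539432267
label in window [-0.0902 -0.0006  0.0029] 0.007438642338807747 0.07129530408414717
[0.5116 0.0353 0.1751] 0.0020810965752124937
before (np.float64(0.5018167539425697), np.float64(-0.2092801918661751), np.float64(6.9710830412658105), np.float64(0.18549896561915083))
after (np.float64(0.5012227667237238), np.float64(-0.2110727661723512), np.float64(8.229683965486114), np.float64(0.16746121175348877))
```

```bash
python3 -c "
from cell import arm
print(arm.job_done())"
```

```text
the job is handed in; nothing more can be done
None
```

I handed the job in at about 24.5 s with the brown carton on the pile and the blue parcel held in front of the scanner; `job_done()` gave no verdict. By my own measurements the label is about 9 cm from the glass, within 3 mm of its centre and within 0.08 rad of square. The pile looked flush in the wrist picture, but I did not measure it to the 8 mm limit.

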